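# Take the cake basket off its hook, fill it and set it on the riser

## Robot

A 7-joint arm with a two-finger parallel gripper is mounted at the origin on a cart in front of the work surface, level with it; the furniture and walls round the work are solid. World frame = base frame: x ahead of the robot, y to its left, z up, the work surface at z = 0. Lengths are in m, angles in rad, forces in N, time in s.
With the tool pointing down it reaches from about 0.425 to 1.025 m from the base axis. Payload 9.4 kg.
Tool frame: the origin (TCP) lies between the finger pads; the fingertips stand 22 mm ahead of it and the grasp point (between the pads) lies 3 mm ahead of it; z points along the fingers, x is the direction in which the jaws open and shut, and the axes are right-handed (so a half turn about z gives the same grasp; the last joint's range is limited). The gripper opens to 93 mm and grips with 3 to 60 N. Pads are 15 mm wide; open, the fingers measure 128 mm over their backs; the gripper's body (75 mm by 188 mm) begins 65 mm behind the grasp point.
Start: joints at [-1.345, 0.599, -0.003, 1.599, 0.002, 0.943, -0.08], TCP at [0.216, 0.692, 0.241] pointing down, gripper open.
Joint ranges: [-2.57, 2.57], [-0.35, 1.97], [-1.29, 1.29], [0.11, 2.56], [-1.05, 4.19], [0.11, 1.86], [-2.63, 2.63]. Speed limits (rad/s): [2.22, 2.22, 3.01, 3.01, 3.14, 3.14, 3.14].

## Interface

Orientations are given as a unit quaternion [w, x, y, z].
In Python, from workcell import read_state, grab_frame, get_calibration, hand_in, recognise, cut_out, tip_of gives the robot as it stands.
- The arm moves only by the tool step_arm, never from a script. Its argument "deltas" is a list of rows, each an object with "grip": the closure, from 0 (fully open) to 1 (shut); "slide": the shift along the tool's x, y, z in m, a list of three; "rotation": the turn, a rotation vector about the tool's x, y, z in rad, a list of three. A call has exactly 10 rows; each row shifts and turns the commanded pose from where the row before left it, along the tool's axes as they then stand; what a row does not reach is not made up. A row lasts 1/8 s, in which the tool goes at most 62.5 mm and 10.7 degrees, less where a joint would pass 70% of its speed; a pose out of reach is approached as far as the arm can. A call is refused whole if a number of a shift passes 0.0625 or a number of a turn 0.188, either way. A call with a gripper value outside its range is refused whole. The fingers move at their own pace and stop on an object; "force" is the grip in N (left out, the last holds). Time passes only in rows, so rows that do not move let the fingers close, or fill a call up. It gives the time, the measured TCP pose, the force and the opening at its end, in the units of the state.
- read_state(): the state, without advancing time (a new reading comes with each control period).
- grab_frame(name): name is "side" or "top"; returns (picture, depth): 420x560x3 uint8, red, green, blue; 420x560 float32, m along the optical axis (not along the pixel's ray), 0 where there is no reading.
- get_calibration(name): a dict with "vfov" (degrees; the focal length in pixels is half the picture's height over the tangent of half this angle, whatever the lens; pixels are square), "cx", "cy" (the principal point, pixels), "distortion" ([k1, k2, p1, p2, k3] as OpenCV has them; the pictures are not rectified), "T" (4x4, takes a point from camera to world coordinates). Camera axes: x right, y down, z forward; pixel columns grow to the right and rows downward; lengths in m; the calibration is good to about 2 mm. A picture is of the moment at which its call begins. get_calibration takes no time and is no camera call.
- hand_in(): hands the job in, once; it reports no verdict.
Trained networks look in the newest picture that a camera, given by its name, has taken for a name from the list of things; names that differ only in an ending like _2 or _b are one class to them, and where a whole thing is asked for, a point or a joint stands for the part that bears it (a point fixed in the world has none). Each returns a list of dicts, best first, with "score" (0 to 1); they miss things now and then, are a little off and sometimes report something else, mostly with a low value. They report only what shows in the picture. A call takes as long as a camera call.
- recognise(camera, target): "bbox" ([left, top, right, bottom] in pixels, round what is visible of it).
- cut_out(camera, target): "region" (420x560 bool, what is visible of it) and "bbox" ([left, top, right, bottom] in pixels, round what is visible of it).
- tip_of(camera, target): "position" ([column, row] in pixels: a listed point, or the origin of a listed thing).
The state is a dict: "time": time; "joints": joint angles; "qvel": joint speeds; "joint_torque": joint torques, N m; "tcp_pos": TCP position; "ee_rot": TCP orientation; "contact_force": force on the tool from outside, world axes, zero at the start; "moment": the same for the moment, N m; "finger_gap": finger opening in m.
Only numpy, scipy, OpenCV 4.12 (cv2) and the standard library are available. Lean on these libraries where they do the work, as an engineer would, in place of code of your own. Each camera call takes 0.05 s, during which the arm holds its last target.

## Task

Take the wire basket off the hook stand without dragging it against the hook, and stand it, empty, on the bare counter. Let go of it and put the muffin and the cup into it, then take it again by the middle of its handle, carry it level, and set it gently in the middle of the wooden riser, square with it. Leave the jam jar and the bell where they are.

Things in the scene. Friction and masses are not known exactly. Their poses are not given: they have to be found in the camera images.
- hook_stand: Fixed dark steel stand, origin on the counter in its post's axis; foot radius 55 mm, post 14 mm thick, 256 mm high. A deep J hook of 8 mm bar runs from the post's top along the stand's -x (towards the robot), in its x-z plane: arm 250 mm above the counter, then down to a seat (upper side at 226 mm, underside at 218 mm, 110 mm from the post's axis), then up to the tip at 269 mm.
- hook_tip (a point): Top of the hook's upturned free end, 132 mm from the post's axis. The handle bar hangs in the seat behind it, about 38 mm below this point and 22 mm nearer the post; it must rise 45 mm or more to pass over the tip towards the stand's -x, but less than 70 mm, else the basket's rear rim meets the hook's underside on the way out.
- basket_base (a point): Centre of the underside of the loose wire basket (wooden floor; 0.25 to 0.6 kg). Its x runs across the handle (at the start about the stand's x), y along it, z up. Tray 170 mm in x, 168 mm in y, 40 mm high, floor 6 mm, walls 5 mm thick. It starts empty, hanging by the middle of its handle bar on the hook, so that only the bar beside the hook is free.
- handle_mid (a point): Middle of the basket's handle bar, on its centre line, 125 mm above the underside; axes as basket_base. The rigid handle is a 10 mm round bar in the basket's y-z plane (x = 0), rising from the middles of the walls at y = +-81 mm; its top is straight from y = -62 to +62 mm.
- riser_top (a point): Centre of the top of the fixed wooden display riser: top 150 x 150 mm along its x and y, 60 mm above the counter, so that the basket overhangs it by about 10 mm all round. The basket goes on it with its sides parallel to the riser's, in any of the four ways round. To its left the counter is bare (x 0.36 to 0.53 m, up to y = 0.14 m); a tall cash register stands beyond x = 0.48 m, y < -0.27 m.
- muffin_mid (a point): Middle of the loose chocolate muffin in its paper case, half-way up: about 60 mm wide at the top, 48 mm at its foot, 46 mm high, standing on the counter.
- cup_mid (a point): Middle of the loose handleless patterned cup, half-way up: 58 mm in diameter, 62 mm high, open at the top, standing on the counter.
- jar_mid (a point): Middle of a jam jar, half-way up: 60 mm in diameter, 70 mm high; not needed, to be left alone.
- bell: Service bell, 83 mm in diameter, 62 mm high, origin at the centre of its underside; not needed, to be left alone.

How it is judged:
On the way, in this order (a step that is already met when the one before it is completed fails the run):
1. the empty basket stands upright on the bare counter, let go (height (world z) of basket_base below 0.012 m and angle between basket_base's own z axis and vertical below 0.12 rad and contact force between the fingers and basket below 0.2 N and horizontal distance between each of muffin_mid, cup_mid and basket_base above 0.1 m and linear speed of basket below 0.03 m/s), for 0.2 s.
2. muffin and cup lie in the basket, which still stands on the counter (height (world z) of basket_base below 0.012 m and angle between basket_base's own z axis and vertical below 0.12 rad and x of muffin_mid in the frame of basket_base between -0.083 and 0.083 m and y of muffin_mid in the frame of basket_base between -0.082 and 0.082 m and z of muffin_mid in the frame of basket_base between 0 and 0.06 m and x of cup_mid in the frame of basket_base between -0.083 and 0.083 m and y of cup_mid in the frame of basket_base between -0.082 and 0.082 m and z of cup_mid in the frame of basket_base between 0 and 0.06 m), for 0.2 s.
3. the loaded basket is lifted level by the middle of its handle (height (world z) of basket_base above 0.03 m and angle between basket_base's own z axis and vertical below 0.3 rad and distance between the grasp point and handle_mid below 0.035 m and contact force between the fingers and basket above 1 N and x of muffin_mid in the frame of basket_base between -0.083 and 0.083 m and y of muffin_mid in the frame of basket_base between -0.082 and 0.082 m and z of muffin_mid in the frame of basket_base between 0 and 0.06 m and x of cup_mid in the frame of basket_base between -0.083 and 0.083 m and y of cup_mid in the frame of basket_base between -0.082 and 0.082 m and z of cup_mid in the frame of basket_base between 0 and 0.06 m), for 0.2 s.
At the end, for the whole second after the job is handed in: The basket stands upright, at rest and let go on top of the riser, its middle within 25 mm of the riser's middle and its sides within 0.2 rad of the riser's (any of the four ways round), with the muffin and the cup inside it (horizontal distance between basket_base and riser_top below 0.025 m and z of basket_base in the frame of riser_top between -0.005 and 0.006 m and (angle between the x axis of basket_base and the x axis of riser_top, either way round below 0.2 rad or angle between the x axis of basket_base and the y axis of riser_top, either way round below 0.2 rad) and linear speed of basket below 0.02 m/s and angle between basket_base's own z axis and vertical below 0.12 rad and contact force between the fingers and basket below 0.2 N and x of muffin_mid in the frame of basket_base between -0.083 and 0.083 m and y of muffin_mid in the frame of basket_base between -0.082 and 0.082 m and z of muffin_mid in the frame of basket_base between 0 and 0.06 m and x of cup_mid in the frame of basket_base between -0.083 and 0.083 m and y of cup_mid in the frame of basket_base between -0.082 and 0.082 m and z of cup_mid in the frame of basket_base between 0 and 0.06 m); the robot touches nothing.
It fails at once if the basket is dragged against the hook stand (more than 25 N) (contact force between basket and hook_stand above 25 N).
It fails at once if the basket is bumped down on the riser (more than 70 N) (contact force between basket and riser above 70 N).
It fails at once if the basket is tipped by more than 0.6 rad (angle between basket_base's own z axis and vertical above 0.6 rad).
It fails at once if the jam jar is moved by more than 30 mm or knocked over (distance of jar_mid from where it was at the start of the episode above 0.03 m or angle between jar_mid's own z axis and vertical above 0.5 rad).
It fails at once if the bell is moved by more than 30 mm (distance of bell from where it was at the start of the episode above 0.03 m).
It also fails if it takes over 72 s, if anything falls off the work surface, if the arm or the gripper's body presses on something with over 40 N, if the wrist force passes 120 N, or if a joint passes its speed limit or range.

## Working session

There is one attempt and no reset: what is moved stays moved. The work goes in short steps, Python scripts to look and compute and a tool call to move; the robot and the scene stay as the last step left them, time stands still between calls to the robot, and variables do not carry over. Pictures are saved under pics/ and viewed, and the job is handed in when it is done.

Besides the shell and the picture viewer there is one more tool, called after "Emit:" as name(argument=value, ...), one argument or row to a line, values as JSON. step_arm: Moves the arm, as the interface text tells. Its arguments: {"type":"object","properties":{"deltas":{"type":"array","items":{"type":"object","properties":{"grip":{"type":"number"},"slide":{"type":"array","items":{"type":"number"}},"rotation":{"type":"array","items":{"type":"number"}}}}},"force":{"type":"number"}},"required":["deltas"]}

```bash
mkdir -p pics; ls; cat > h.py <<'E'
import numpy as np, cv2
from workcell import *
def cam(n):
    c=get_calibration(n); f=210/np.tan(np.radians(c['vfov'])/2)
    K=np.array([[f,0,c['cx']],[0,f,c['cy']],[0,0,1.]]); return K,np.array(c['distortion'],float),np.array(c['T'])
def rays(n,px):
    K,d,T=cam(n); u=cv2.undistortPoints(np.array(px,float).reshape(-1,1,2),K,d)[:,0]
    return T[:3,3],np.c_[u,np.ones(len(u))]@T[:3,:3].T
def at_z(n,px,z):
    o,r=rays(n,px); return o+r*((z-o[2])/r[:,2])[:,None]
def with_d(n,px,d):
    o,r=rays(n,px); return o+r*np.array(d)[:,None]
def proj(n,P):
    K,d,T=cam(n); Ti=np.linalg.inv(T); P=np.array(P,float).reshape(-1,3)
    return cv2.projectPoints(P,cv2.Rodrigues(Ti[:3,:3])[0],Ti[:3,3],K,d)[0][:,0]
def cloud(n,dep,mask):
    v,u=np.nonzero(mask&(dep>0)); return with_d(n,np.c_[u,v],dep[v,u])
def shot(n,name):
    p,d=grab_frame(n); cv2.imwrite(f'pics/{name}.png',p[:,:,::-1]); np.save(f'/tmp/{n}.npy',d); return p,d
E
python3 - <<'E'
from h import *
np.set_printoptions(precision=4,suppress=True)
for n in('side','top'):
    print(n,cam(n)); p,d=shot(n,n+'0')
    for t in ('hook_stand','basket_base','riser_top','muffin_mid','cup_mid','jar_mid','bell'):
        r=cut_out(n,t)
        for q in r[:2]: print(t,round(q['score'],2),q['bbox'])
        if r:
            c=cloud(n,d,r[0]['region']);
            if len(c):print('   med',np.median(c,0),'min',np.percentile(c,2,0),'max',np.percentile(c,98,0))
    for t in('hook_tip','basket_base','handle_mid','riser_top','muffin_mid','cup_mid','jar_mid','bell','hook_stand'):
        print(t,[(round(q['score'],2),q['position']) for q in tip_of(n,t)[:2]])
s=read_state();print(s)
E
```

```text
pics
side (array([[405.149 ,   0.    , 282.6225],
       [  0.    , 405.149 , 210.5194],
       [  0.    ,   0.    ,   1.    ]]), array([-0.1075,  0.    ,  0.    ,  0.    ,  0.    ]), array([[ 0.946 , -0.1888,  0.2635,  0.2619],
       [-0.3241, -0.5519,  0.7683, -0.9796],
       [ 0.0003, -0.8122, -0.5833,  0.8761],
       [ 0.    ,  0.    ,  0.    ,  1.    ]]))
hook_stand 0.73 [302.3, 174.2, 343.4, 214.9]
   med [ 0.7656 -0.0578  0.2319] min [ 0.6389 -0.0644  0.1177] max [ 0.7774 -0.0437  0.2606]
basket_base 0.97 [273.6, 176.3, 335.8, 243.4]
   med [ 0.656  -0.0398  0.1131] min [ 0.5756 -0.1318  0.0384] max [0.7551 0.1404 0.2361]
riser_top 0.68 [219.7, 250.0, 283.4, 306.4]
   med [ 0.4496 -0.1825  0.0595] min [ 0.3779 -0.2324  0.0075] max [ 0.5227 -0.0871  0.0635]
muffin_mid 0.44 [200.5, 196.9, 216.3, 212.2]
muffin_mid 0.26 [299.8, 180.1, 345.1, 212.7]
   med [0.3964 0.2569 0.0336] min [0.3722 0.2444 0.0011] max [0.4235 0.3399 0.0467]
cup_mid 0.7 [198.9, 178.3, 215.5, 199.3]
   med [0.4065 0.3458 0.0431] min [0.3814 0.3321 0.0109] max [0.4308 0.3932 0.0623]
jar_mid 0.76 [233.9, 322
[... 2075 characters left out ...]
175.8, 273.6])]
cup_mid [(0.51, [142.8, 272.8])]
jar_mid [(0.72, [309.0, 264.5]), (0.6, [370.5, 287.3])]
bell [(0.76, [407.3, 278.4]), (0.5, [274.5, 193.1])]
hook_stand [(0.74, [276.8, 164.9])]
{'time': 1.7, 'joints': array([-1.3447,  0.5993, -0.0025,  1.5994,  0.0018,  0.9429, -0.0798]), 'qvel': array([ 0.0003, -0.0015,  0.0023,  0.0026,  0.0014, -0.0027,  0.0012]), 'joint_torque': array([  0.0008, -76.4811,   1.4962, -25.2702,  -0.0524,   0.0104,
         0.    ]), 'tcp_pos': array([0.2162, 0.692 , 0.2406]), 'ee_rot': array([0.    , 0.8057, 0.5924, 0.    ]), 'contact_force': array([ 0.6618,  0.142 , -0.0613]), 'moment': array([ 0.0199, -0.0368,  0.0079]), 'finger_gap': 0.09277992506828944}
```

```bash
python3 - <<'E'
import cv2
a=cv2.imread('pics/side0.png');b=cv2.imread('pics/top0.png')
cv2.imwrite('pics/side0c.png',cv2.resize(a[150:300,190:390],None,fx=4,fy=4,interpolation=2))
cv2.imwrite('pics/top0c.png',cv2.resize(b[130:310,120:330],None,fx=3.3,fy=3.3,interpolation=2))
E
```

```text
(no output)
```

View pics/side0.png

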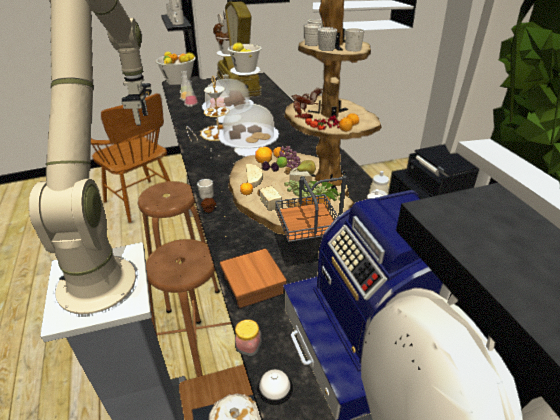

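View pics/side0c.png

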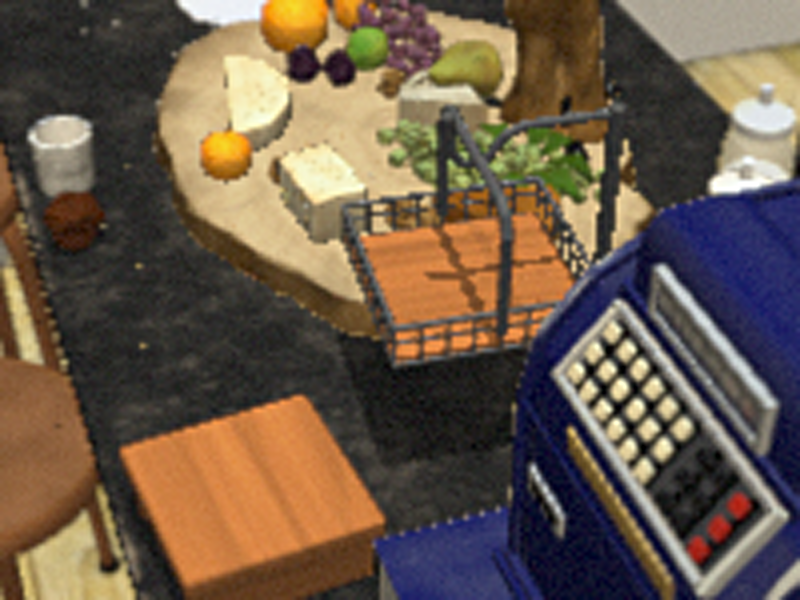

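View pics/top0c.png

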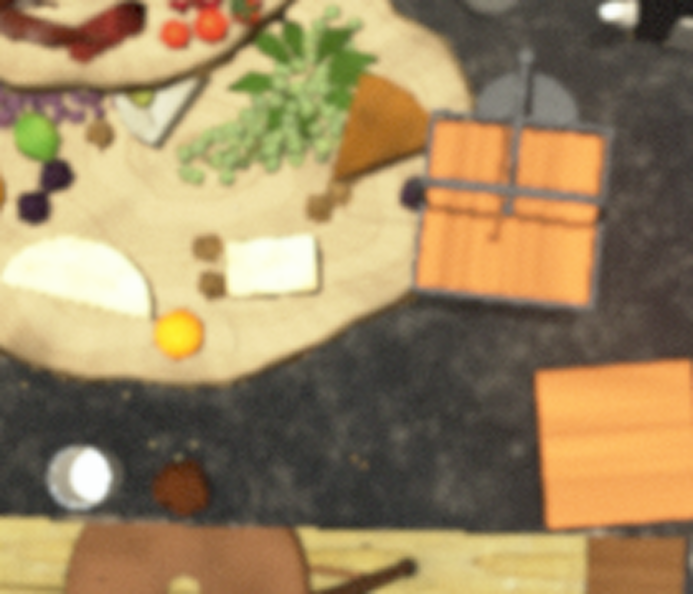

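View pics/top0.png

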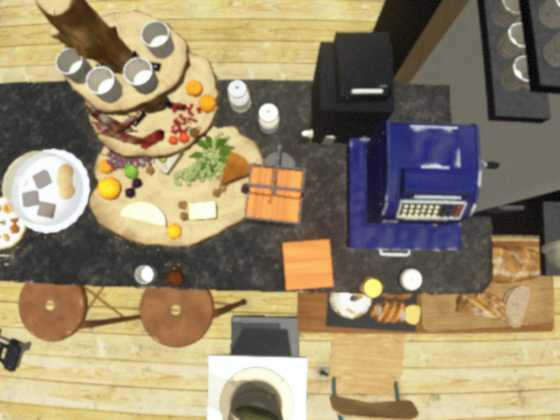

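```bash
cat > m.py <<'E'
from h import *
np.set_printoptions(precision=4,suppress=True)
d=np.load('/tmp/top.npy'); K=np.ones((420,560),bool)
c=cloud('top',d,K); 
def sel(x0,x1,y0,y1,z0,z1): 
    m=(c[:,0]>x0)&(c[:,0]<x1)&(c[:,1]>y0)&(c[:,1]<y1)&(c[:,2]>z0)&(c[:,2]<z1); return c[m]
# handle bar
b=sel(.6,.8,-.15,.06,.222,.25); print('bar pts',len(b)); print(b[np.argsort(b[:,1])])
# tray rim/floor
r=sel(.55,.77,-.16,.07,.09,.16)
rect=cv2.minAreaRect(r[:,:2].astype(np.float32)*1000); print('tray',rect)
h=sel(.55,.9,-.15,.06,.245,.3); print('hook',h)
f=sel(.75,.9,-.15,.06,.008,.02); print('foot',f.mean(0),f.min(0),f.max(0))
q=sel(.35,.56,-.26,-.05,.052,.07); rect=cv2.minAreaRect(q[:,:2].astype(np.float32)*1000); print('riser',rect,np.median(q[:,2]))
for n,a in(('muf',(.35,.45,.22,.31,.012,.06)),('cup',(.36,.46,.32,.42,.05,.08)),('jar',(.33,.44,-.41,-.3,.05,.09))):
    q=sel(*a); print(n,len(q),cv2.minEnclosingCircle(q[:,:2].astype(np.float32)*1000),q[:,2].max())
bd=sel(.3,.75,-.2,.4,.012,.05)
for y in np.arange(-.1,.3,.02):
    s=bd[(abs(bd[:,1]-y)<.01)&(bd[:,0]>.44)]; print(round(y,2),s[:,0].min() if len(s) else None,end='; ')
E
python3 m.py
```

```text
bar pts 251
[[ 0.6521 -0.1267  0.2232]
 [ 0.6579 -0.1267  0.2225]
 [ 0.6546 -0.1265  0.2252]
 [ 0.6518 -0.1238  0.225 ]
 [ 0.6541 -0.1236  0.2277]
 [ 0.6569 -0.1235  0.2281]
 [ 0.6512 -0.1208  0.2283]
 [ 0.6568 -0.1208  0.228 ]
 [ 0.6536 -0.1207  0.2304]
 [ 0.6602 -0.1181  0.2244]
 [ 0.6514 -0.1181  0.2264]
 [ 0.6559 -0.1177  0.233 ]
 [ 0.653  -0.1177  0.2339]
 [ 0.651  -0.1153  0.2284]
 [ 0.6534 -0.1151  0.231 ]
 [ 0.6557 -0.1149  0.2341]
 [ 0.6585 -0.1149  0.2341]
 [ 0.6509 -0.1125  0.2288]
 [ 0.6531 -0.1123  0.2322]
 [ 0.6584 -0.1121  0.234 ]
 [ 0.6549 -0.1119  0.2382]
 [ 0.6529 -0.1094  0.2333]
 [ 0.6551 -0.1093  0.2368]
 [ 0.658  -0.1092  0.2363]
 [ 0.6528 -0.1067  0.2336]
 [ 0.6586 -0.1066  0.2326]
 [ 0.6552 -0.1065  0.236 ]
 [ 0.6525 -0.1039  0.2349]
 [ 0.6553 -0.1038  0.2351]
 [ 0.6581 -0.1038  0.235 ]
 [ 0.6534 -0.1013  0.2294]
 [ 0.6611 -0.101   0.2333]
 [ 0.658  -0.101   0.2355]
 [ 0.6547 -0.1009  0.2379]
 [ 0.6584 -0.0983  0.2327]
 [ 0.6523 -0.0983  0.2353]
 [ 0.6553 -0.0983  0.2343]
 [ 0.6523 -0.0956  0.2354]
 [ 0.6582 -0.0955  0.2335]
 [ 0.6552 -0.0955  0.2349]
 [ 0.660
[... 9317 characters left out ...]
6891423614462
muf 228 ((398.5653991699219, 270.36798095703125), 29.888288497924805) 0.04836412885099861
cup 73 ((406.9511413574219, 363.7154235839844), 28.923572540283203) 0.06553569277861371
jar 270 ((381.841064453125, -354.13507080078125), 29.584562301635742) 0.08081621710532816
-0.1 None; -0.08 0.45691489979076794; -0.06 None; -0.04 None; -0.02 None; 0.0 None; 0.02 None; 0.04 0.5910582494559059; 0.06 0.5801685562970283; 0.08 0.5704466259058308; 0.1 0.5622822256311218; 0.12 0.5457490870118284; 0.14 0.5387363384074947; 0.16 0.5229380267799227; 0.18 0.5183138302581901; 0.2 0.5117257531422242; 0.22 0.5041698321141556; 0.24 0.5007711909947469; 0.26 0.4999928119567736; 0.28 0.49984451986959505;
```

```bash
cat > plan.py <<'E'
from h import *
from scipy.spatial.transform import Rotation as R
np.set_printoptions(precision=4,suppress=True)
def Rq(q): return R.from_quat([q[1],q[2],q[3],q[0]])
def down(yaw,tilt=0):  # tilt about tool x
    return R.from_euler('z',yaw)*R.from_euler('x',np.pi)*R.from_euler('x',tilt)
def plan(wps, pos=None, rot=None):
    """wps: (pos, yaw, nrows, tilt)"""
    s=read_state(); p=np.array(s['tcp_pos']) if pos is None else np.array(pos); r=Rq(s['ee_rot']) if rot is None else rot
    k=0
    for w in wps:
        P=np.array(w[0],float); Q=down(w[1],w[3] if len(w)>3 else 0); n=w[2]
        dp=(P-p)/n; dr=(r.inv()*Q).as_rotvec()/n
        for i in range(n):
            print(k,'slide',np.round(r.inv().apply(dp),4).tolist(),'rot',np.round(dr,4).tolist(), '->',np.round(p+dp,3)); k+=1
            p=p+dp; r=r*R.from_rotvec(dr)
def st():
    s=read_state(); r=Rq(s['ee_rot']); M=r.as_matrix()
    print('t',s['time'],'pos',s['tcp_pos'],'yaw',round(np.arctan2(M[1,0],M[0,0]),4),'zaxis',M[:,2],'F',s['contact_force'],'M',s['moment'],'gap',round(s['finger_gap'],4),'j',s['joints'])
E
python3 - <<'E'
from plan import *
d=np.load('/tmp/top.npy'); c=cloud('top',d,np.ones((420,560),bool))
for x in np.arange(.9,.0,-.05):
    print(round(x,2),[int(1000*max(c[(abs(c[:,0]-x)<.025)&(abs(c[:,1]-y)<.025),2],default=-9)) for y in np.arange(.8,-.4,-.05)])
plan([((.42,.45,.34),.5,6),((.5,.2,.34),.1,5),((.6635,-.025,.34),-.1,5)])
E
```

```text
0.9 [8, 6, 6, 6, 5, -9000, 308, 309, 558, 558, 766, 765, 622, 620, 349, 24, 157, 146, 10, 324, 402, 403, 403, 401, -9000]
0.85 [5, 7, 8, 8, 6, 37, 318, 341, 620, 784, 783, 752, 620, 560, 357, 44, 40, 7, 6, 321, 389, 360, 323, 324, -9000]
0.8 [-9000, 80, 169, 165, 83, 80, 94, 335, 619, 621, 621, 621, 620, 559, 294, 83, 43, 260, 16, 6, 9, 7, 347, 367, 371]
0.75 [-9000, 202, 208, 206, 188, 83, 97, 303, 355, 559, 621, 560, 333, 310, 86, 146, 147, 260, 150, 145, 7, 7, 364, 369, 371]
0.7 [194, 211, 245, 214, 202, 102, 107, 108, 80, 42, 61, 81, 89, 80, 83, 148, 117, 257, 118, 149, 10, 6, 370, 396, 395]
0.65 [194, 213, 246, 234, 203, 102, 106, 102, 77, 75, 43, 64, 92, 92, 44, 231, 238, 271, 238, 225, 5, 7, 299, 397, 396]
0.6 [181, 207, 210, 208, 192, 79, 44, 71, 71, 72, 72, 81, 94, 91, 43, 148, 149, 149, 148, 146, 6, 6, 293, 378, 379]
0.55 [82, 174, 184, 180, 83, 39, 43, 42, 41, 69, 87, 87, 43, 42, 45, 6, 7, 147, 148, 6, 64, 4, 122, 257, 213]
0.5 [18, 6, 7, 7, 8, 5, 5, 37, 44, 44, 68, 65, 39, 13, 8, 5, 7, 7, 68, 67, 65, 6, 111, 112, 111]
0.45 [6, 8, 7, 6, 8, 5, 7, 6, 60, 62, 11, 33, 10, 7, 6
[... 1658 characters left out ...]
0.34 ]
7 slide [-0.0058, 0.0522, -0.0] rot [0.0, -0.0, 0.08] -> [0.452 0.35  0.34 ]
8 slide [-0.0016, 0.0525, -0.0] rot [0.0, -0.0, 0.08] -> [0.468 0.3   0.34 ]
9 slide [0.0026, 0.0524, -0.0] rot [0.0, -0.0, 0.08] -> [0.484 0.25  0.34 ]
10 slide [0.0068, 0.0521, -0.0] rot [0.0, -0.0, 0.08] -> [0.5  0.2  0.34]
11 slide [0.028, 0.048, -0.0] rot [-0.0, -0.0, 0.04] -> [0.533 0.155 0.34 ]
12 slide [0.0299, 0.0469, -0.0] rot [-0.0, -0.0, 0.04] -> [0.565 0.11  0.34 ]
13 slide [0.0318, 0.0456, -0.0] rot [-0.0, -0.0, 0.04] -> [0.598 0.065 0.34 ]
14 slide [0.0336, 0.0443, -0.0] rot [-0.0, -0.0, 0.04] -> [0.631 0.02  0.34 ]
15 slide [0.0353, 0.043, -0.0] rot [-0.0, -0.0, 0.04] -> [ 0.663 -0.025  0.34 ]
```

Emit:
step_arm(
  deltas=[
    {"grip": 0,"slide": [-0.0284,0.0445,-0.0166],"rotation": [0,0,0.128]},
    {"grip": 0,"slide": [-0.0225,0.0477,-0.0166],"rotation": [0,0,0.128]},
    {"grip": 0,"slide": [-0.0162,0.0502,-0.0166],"rotation": [0,0,0.128]},
    {"grip": 0,"slide": [-0.0097,0.0518,-0.0166],"rotation": [0,0,0.128]},
    {"grip": 0,"slide": [-0.003,0.0526,-0.0166],"rotation": [0,0,0.128]},
    {"grip": 0,"slide": [0.0038,0.0526,-0.0166],"rotation": [0,0,0.128]},
    {"grip": 0,"slide": [-0.0099,0.0515,0],"rotation": [0,0,0.08]},
    {"grip": 0,"slide": [-0.0058,0.0522,0],"rotation": [0,0,0.08]},
    {"grip": 0,"slide": [-0.0016,0.0525,0],"rotation": [0,0,0.08]},
    {"grip": 0,"slide": [0.0026,0.0524,0],"rotation": [0,0,0.08]},
  ],
)

```text
time: 2.95
tcp_pos: [0.4842, 0.2483, 0.3405]
ee_rot: [-0.0, 0.996, 0.089, 0.0]
contact_force: [0.6, 0.0, -0.4]
finger_gap: 0.0931
```

```bash
python3 - <<'E'
from plan import *
st()
plan([((.6635,-.025,.33),-.1,7),((.6635,-.025,.29),-.1,2)])
E
```

```text
t 2.95 pos [0.4842 0.2483 0.3405] yaw 0.1775 zaxis [ 0.0005  0.0005 -1.    ] F [ 0.5584  0.004  -0.3962] M [-0.0802 -0.0389 -0.014 ] gap 0.0931 j [-0.859   0.2825  0.3667  1.9095 -0.1216  0.9702 -0.2593]
0 slide [0.0183, 0.043, 0.0015] rot [-0.0001, -0.0001, 0.0396] -> [0.51  0.209 0.339]
1 slide [0.02, 0.0422, 0.0015] rot [-0.0001, -0.0001, 0.0396] -> [0.535 0.17  0.338]
2 slide [0.0217, 0.0414, 0.0015] rot [-0.0001, -0.0001, 0.0396] -> [0.561 0.131 0.336]
3 slide [0.0233, 0.0405, 0.0015] rot [-0.0001, -0.0001, 0.0396] -> [0.587 0.092 0.335]
4 slide [0.0249, 0.0395, 0.0015] rot [-0.0001, -0.0001, 0.0396] -> [0.612 0.053 0.333]
5 slide [0.0264, 0.0385, 0.0015] rot [-0.0001, -0.0001, 0.0396] -> [0.638 0.014 0.332]
6 slide [0.0279, 0.0374, 0.0015] rot [-0.0001, -0.0001, 0.0396] -> [ 0.664 -0.025  0.33 ]
7 slide [-0.0, 0.0, 0.02] rot [-0.0, -0.0, 0.0] -> [ 0.664 -0.025  0.31 ]
8 slide [-0.0, 0.0, 0.02] rot [-0.0, -0.0, 0.0] -> [ 0.664 -0.025  0.29 ]
```

Emit:
step_arm(
  deltas=[
    {"grip": 0,"slide": [0.0183,0.043,0.0015],"rotation": [0,0,0.0396]},
    {"grip": 0,"slide": [0.02,0.0422,0.0015],"rotation": [0,0,0.0396]},
    {"grip": 0,"slide": [0.0217,0.0414,0.0015],"rotation": [0,0,0.0396]},
    {"grip": 0,"slide": [0.0233,0.0405,0.0015],"rotation": [0,0,0.0396]},
    {"grip": 0,"slide": [0.0249,0.0395,0.0015],"rotation": [0,0,0.0396]},
    {"grip": 0,"slide": [0.0264,0.0385,0.0015],"rotation": [0,0,0.0396]},
    {"grip": 0,"slide": [0.0279,0.0374,0.0015],"rotation": [0,0,0.0396]},
    {"grip": 0,"slide": [0,0,0.02],"rotation": [0,0,0]},
    {"grip": 0,"slide": [0,0,0.01],"rotation": [0,0,0]},
    {"grip": 0,"slide": [0,0,0],"rotation": [0,0,0]},
  ],
)

```text
time: 4.2
tcp_pos: [0.6634, -0.0221, 0.2991]
ee_rot: [-0.0, 0.999, -0.048, -0.001]
contact_force: [-0.5, 0.2, 0.6]
finger_gap: 0.0926
```

```bash
python3 - <<'E'
from plan import *
st()
p,d=shot('side','side1')
cv2.imwrite('pics/side1c.png',cv2.resize(p[130:260,240:370,::-1],None,fx=4.5,fy=4.5,interpolation=2))
plan([((.6635,-.025,.234),-.1,3)])
E
```

```text
t 4.2 pos [ 0.6634 -0.0221  0.2991] yaw -0.0962 zaxis [-0.0016  0.0004 -1.    ] F [-0.5093  0.2206  0.5606] M [-0.111   0.0615  0.0394] gap 0.0926 j [-0.3552  0.5017  0.4687  1.7055 -0.2617  0.9985  0.1108]
0 slide [0.0, 0.001, 0.0219] rot [-0.0001, 0.0001, 0.0013] -> [ 0.664 -0.023  0.278]
1 slide [0.0, 0.001, 0.0219] rot [-0.0001, 0.0001, 0.0013] -> [ 0.664 -0.024  0.256]
2 slide [0.0, 0.001, 0.0219] rot [-0.0001, 0.0001, 0.0013] -> [ 0.663 -0.025  0.234]
```

View pics/side1c.png

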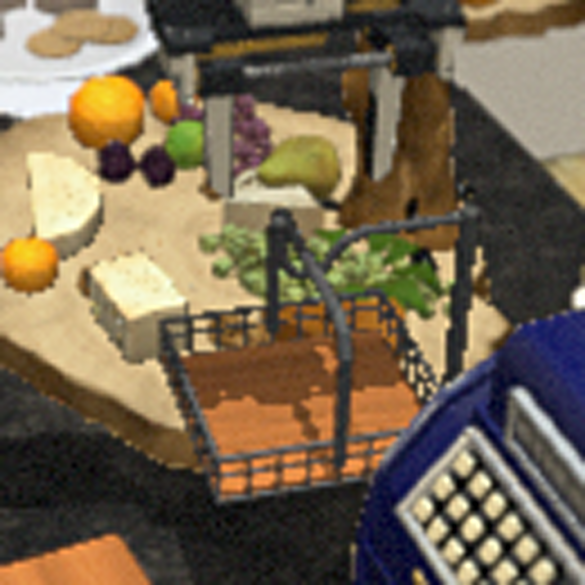

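Emit:
step_arm(
  deltas=[
    {"grip": 0,"slide": [0,0.001,0.022],"rotation": [0,0,0]},
    {"grip": 0,"slide": [0,0.001,0.022],"rotation": [0,0,0]},
    {"grip": 0,"slide": [0,0.0005,0.021],"rotation": [0,0,0]},
    {"grip": 0.5,"slide": [0,0,0],"rotation": [0,0,0]},
    {"grip": 0.8,"slide": [0,0,0],"rotation": [0,0,0]},
    {"grip": 1,"slide": [0,0,0],"rotation": [0,0,0]},
    {"grip": 1,"slide": [0,0,0],"rotation": [0,0,0]},
    {"grip": 1,"slide": [0,0,0],"rotation": [0,0,0]},
    {"grip": 1,"slide": [0,0,0],"rotation": [0,0,0]},
    {"grip": 1,"slide": [0,0,0],"rotation": [0,0,0]},
  ],
  force=10,
)

```text
time: 5.5
tcp_pos: [0.6637, -0.0254, 0.2347]
ee_rot: [0.0, 0.999, -0.049, -0.0]
contact_force: [-0.1, -0.9, 0.1]
finger_gap: 0.0273
```

```bash
python3 - <<'E'
from plan import *
st()
E
```

```text
t 5.5 pos [ 0.6637 -0.0254  0.2347] yaw -0.0972 zaxis [-0. -0. -1.] F [-0.1263 -0.8809  0.1481] M [-0.068   0.1612 -0.0052] gap 0.0273 j [-0.3281  0.5633  0.4383  1.7729 -0.3004  0.872   0.1487]
```

Emit:
step_arm(
  deltas=[
    {"grip": 1,"slide": [0,0,0],"rotation": [0,0,0]},
    {"grip": 1,"slide": [0,0,0],"rotation": [0,0,0]},
    {"grip": 1,"slide": [0,0,0],"rotation": [0,0,0]},
    {"grip": 1,"slide": [0,0,0],"rotation": [0,0,0]},
    {"grip": 1,"slide": [0,0,0],"rotation": [0,0,0]},
    {"grip": 1,"slide": [0,0,0],"rotation": [0,0,0]},
    {"grip": 1,"slide": [0,0,0],"rotation": [0,0,0]},
    {"grip": 1,"slide": [0,0,0],"rotation": [0,0,0]},
    {"grip": 1,"slide": [0,0,0],"rotation": [0,0,0]},
    {"grip": 1,"slide": [0,0,0],"rotation": [0,0,0]},
  ],
  force=15,
)

```text
time: 6.75
tcp_pos: [0.6637, -0.0254, 0.2348]
ee_rot: [0.0, 0.999, -0.049, 0.0]
contact_force: [2.5, -0.5, 0.5]
finger_gap: 0.0091
```

```bash
python3 - <<'E'
from plan import *
st()
E
```

```text
t 6.75 pos [ 0.6637 -0.0254  0.2348] yaw -0.0972 zaxis [ 0.0001 -0.     -1.    ] F [ 2.5339 -0.5102  0.4577] M [-0.1068 -0.3639  0.0164] gap 0.0091 j [-0.3281  0.5632  0.4383  1.7728 -0.3005  0.8719  0.1487]
```

Emit:
step_arm(
  deltas=[
    {"grip": 1,"slide": [0,0,0],"rotation": [0,0,0]},
    {"grip": 1,"slide": [0,0,0],"rotation": [0,0,0]},
    {"grip": 1,"slide": [0,0,-0.003],"rotation": [0,0,0]},
    {"grip": 1,"slide": [0,0,-0.005],"rotation": [0,0,0]},
    {"grip": 1,"slide": [0,0,-0.008],"rotation": [0,0,0]},
    {"grip": 1,"slide": [0,0,-0.01],"rotation": [0,0,0]},
    {"grip": 1,"slide": [0,0,-0.012],"rotation": [0,0,0]},
    {"grip": 1,"slide": [0,0,-0.011],"rotation": [0,0,0]},
    {"grip": 1,"slide": [0,0,-0.008],"rotation": [0,0,0]},
    {"grip": 1,"slide": [0,0,0],"rotation": [0,0,0]},
  ],
  force=60,
)

```text
time: 8.0
tcp_pos: [0.664, -0.0255, 0.2926]
ee_rot: [-0.0, 0.999, -0.049, 0.001]
contact_force: [0.1, 1.1, -3.7]
finger_gap: 0.0081
```

```bash
python3 - <<'E'
from plan import *
st()
p,d=shot('side','side2')
cv2.imwrite('pics/side2c.png',cv2.resize(p[110:260,240:390,::-1],None,fx=4,fy=4,interpolation=2))
p,d=shot('top','top2')
cv2.imwrite('pics/top2c.png',cv2.resize(p[130:260,220:350,::-1],None,fx=4,fy=4,interpolation=2))
E
```

```text
t 8.0 pos [ 0.664  -0.0255  0.2926] yaw -0.0972 zaxis [ 0.0013  0.0001 -1.    ] F [ 0.1443  1.1348 -3.7127] M [-0.0736  0.0189  0.0189] gap 0.0081 j [-0.3489  0.5074  0.4669  1.7135 -0.2663  0.9827  0.1188]
```

View pics/side2c.png

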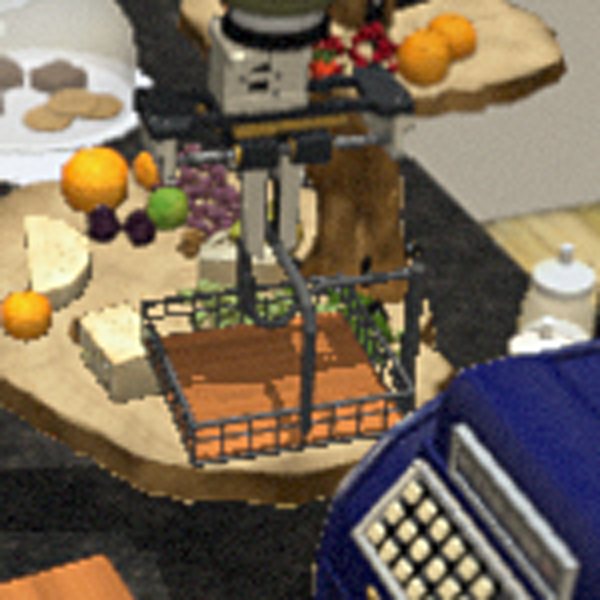

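View pics/top2c.png

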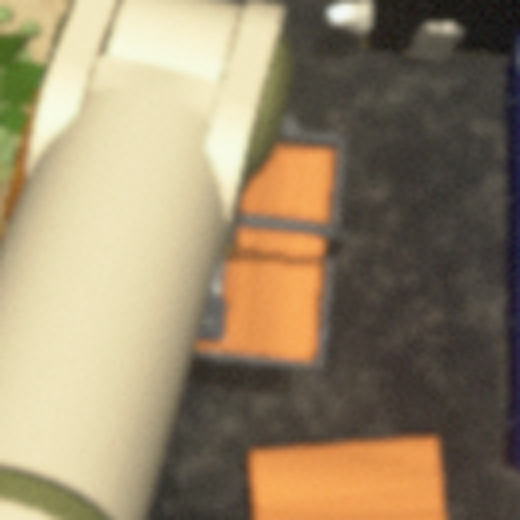

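```bash
python3 - <<'E'
from plan import *
d=np.load('/tmp/top.npy'); c=cloud('top',d,np.ones((420,560),bool))
for nm in('top','side'):
    d=np.load(f'/tmp/{nm}.npy'); c=cloud(nm,d,np.ones((420,560),bool))
    b=c[(c[:,0]>.64)&(c[:,0]<.69)&(c[:,1]>-.15)&(c[:,1]<-.04)&(c[:,2]>.22)&(c[:,2]<.31)]
    b=b[np.argsort(b[:,1])]
    for y in np.arange(-.14,-.04,.015):
        s=b[abs(b[:,1]-y)<.0075]; 
        if len(s): print(nm,round(y,3),len(s),s[:,0].mean(),np.percentile(s[:,2],[10,50,90]))
    f=c[(c[:,0]>.57)&(c[:,0]<.75)&(c[:,1]>-.13)&(c[:,1]<.04)&(c[:,2]>.14)&(c[:,2]<.182)]
    A=np.c_[f[:,0]-.66,f[:,1]+.047,np.ones(len(f))]; s=np.linalg.lstsq(A,f[:,2],rcond=None)[0]; print(nm,'floor plane',s,len(f))
E
```

```text
top -0.125 31 0.6517969331357522 [0.2326 0.2725 0.2843]
top -0.11 22 0.6544722538558961 [0.2868 0.2891 0.2922]
top -0.095 22 0.6553495112923149 [0.2871 0.2894 0.2921]
top -0.08 21 0.6569343716962921 [0.2886 0.2909 0.2938]
top -0.065 16 0.6582761957513923 [0.2901 0.2916 0.2939]
top floor plane [0.0099 0.01   0.1679] 1145
side -0.14 4 0.6525074360867094 [0.2245 0.2377 0.2505]
side -0.125 80 0.6531108289222148 [0.2303 0.2587 0.2834]
side -0.11 16 0.653696752455377 [0.2882 0.2908 0.294 ]
side -0.095 10 0.654620666548654 [0.291  0.2926 0.2945]
side -0.08 11 0.6563751394900543 [0.29   0.2919 0.2931]
side -0.065 10 0.6579200649158862 [0.2904 0.2932 0.2942]
side -0.05 71 0.6577317200728897 [0.2248 0.236  0.2918]
side floor plane [0.0117 0.0115 0.1701] 1423
```

Emit:
step_arm(
  deltas=[
    {"grip": 1,"slide": [-0.004,0,0],"rotation": [0,0,0]},
    {"grip": 1,"slide": [-0.009,0,0],"rotation": [0,0,0]},
    {"grip": 1,"slide": [-0.015,0,0],"rotation": [0,0,0]},
    {"grip": 1,"slide": [-0.02,0,0],"rotation": [0,0,0]},
    {"grip": 1,"slide": [-0.022,0,0],"rotation": [0,0,0]},
    {"grip": 1,"slide": [-0.024,0,0],"rotation": [0,0,0]},
    {"grip": 1,"slide": [-0.024,0,0],"rotation": [0,0,0]},
    {"grip": 1,"slide": [-0.022,0,0],"rotation": [0,0,0]},
    {"grip": 1,"slide": [-0.015,0,0],"rotation": [0,0,0]},
    {"grip": 1,"slide": [-0.008,0,0],"rotation": [0,0,0]},
  ],
)

```text
time: 9.35
tcp_pos: [0.5006, -0.0095, 0.292]
ee_rot: [-0.0, 0.999, -0.048, 0.0]
contact_force: [-0.6, 0.3, -2.7]
finger_gap: 0.0085
```

```bash
python3 - <<'E'
from plan import *
st()
# target: basket centre C, bar along world +-x ; riser yaw .093
C=np.array([.455,.03]); 
for by in (.093+np.pi/2, .093-np.pi/2):   # basket frame rotation relative: tool yaw
    yaw=by
    # held offset: grip is +0.024 along basket y; basket y = tool yaw+90deg
    off=0.022*np.array([np.cos(yaw+np.pi/2),np.sin(yaw+np.pi/2)])
    print('yaw',yaw,'tcp',C+off)
E
```

```text
t 9.35 pos [ 0.5006 -0.0095  0.292 ] yaw -0.097 zaxis [ 0.0004  0.0004 -1.    ] F [-0.6394  0.3283 -2.7155] M [-0.0463  0.076   0.0163] gap 0.0085 j [-0.4793  0.2875  0.498   2.0653 -0.1851  0.8303  0.0299]
yaw 1.6637963267948965 tcp [0.4331 0.028 ]
yaw -1.4777963267948966 tcp [0.4769 0.032 ]
```

```bash
python3 - <<'E'
from plan import *
plan([((.472,.032,.25),-1.478,9),((.472,.032,.25),-1.478,1)])
E
```

```text
0 slide [-0.0036, -0.0043, 0.0047] rot [-0.0001, 0.0, 0.1534] -> [ 0.497 -0.005  0.287]
1 slide [-0.0042, -0.0037, 0.0047] rot [-0.0001, 0.0, 0.1534] -> [ 0.494 -0.     0.283]
2 slide [-0.0047, -0.003, 0.0047] rot [-0.0001, 0.0, 0.1534] -> [0.491 0.004 0.278]
3 slide [-0.0051, -0.0022, 0.0047] rot [-0.0001, 0.0, 0.1534] -> [0.488 0.009 0.273]
4 slide [-0.0054, -0.0014, 0.0047] rot [-0.0001, 0.0, 0.1534] -> [0.485 0.014 0.269]
5 slide [-0.0056, -0.0006, 0.0047] rot [-0.0001, 0.0, 0.1534] -> [0.482 0.018 0.264]
6 slide [-0.0056, 0.0003, 0.0047] rot [-0.0001, 0.0, 0.1534] -> [0.478 0.023 0.259]
7 slide [-0.0055, 0.0011, 0.0047] rot [-0.0001, 0.0, 0.1534] -> [0.475 0.027 0.255]
8 slide [-0.0052, 0.002, 0.0047] rot [-0.0001, 0.0, 0.1534] -> [0.472 0.032 0.25 ]
9 slide [0.0, -0.0, 0.0] rot [0.0, 0.0, -0.0] -> [0.472 0.032 0.25 ]
```

Emit:
step_arm(
  deltas=[
    {"grip": 1,"slide": [-0.0036,-0.0043,0.0047],"rotation": [0,0,0.08]},
    {"grip": 1,"slide": [-0.0042,-0.0037,0.0047],"rotation": [0,0,0.12]},
    {"grip": 1,"slide": [-0.0047,-0.003,0.0047],"rotation": [0,0,0.16]},
    {"grip": 1,"slide": [-0.0051,-0.0022,0.0047],"rotation": [0,0,0.17]},
    {"grip": 1,"slide": [-0.0054,-0.0014,0.0047],"rotation": [0,0,0.17]},
    {"grip": 1,"slide": [-0.0056,-0.0006,0.0047],"rotation": [0,0,0.17]},
    {"grip": 1,"slide": [-0.0056,0.0003,0.0047],"rotation": [0,0,0.17]},
    {"grip": 1,"slide": [-0.0055,0.0011,0.0047],"rotation": [0,0,0.16]},
    {"grip": 1,"slide": [-0.0052,0.002,0.0047],"rotation": [0,0,0.12]},
    {"grip": 1,"slide": [0,0,0],"rotation": [0,0,0.061]},
  ],
)

```text
time: 10.6
tcp_pos: [0.4705, 0.0305, 0.2492]
ee_rot: [0.0, 0.738, -0.674, 0.0]
contact_force: [0.3, -0.3, -4.0]
finger_gap: 0.0085
```

```bash
python3 - <<'E'
from plan import *
st()
plan([((.472,.032,.14),-1.478,6),((.472,.032,.131),-1.478,3)])
p,d=shot('side','side3')
cv2.imwrite('pics/side3c.png',cv2.resize(p[130:290,200:360,::-1],None,fx=3.7,fy=3.7,interpolation=2))
E
```

```text
t 10.6 pos [0.4705 0.0305 0.2492] yaw -1.4802 zaxis [-0.0001 -0.0005 -1.    ] F [ 0.2873 -0.2599 -3.9651] M [-0.0666  0.0957 -0.0003] gap 0.0085 j [-0.8088  0.3798  0.8525  2.1865 -0.424   0.7443 -1.1526]
0 slide [-0.0002, -0.0003, 0.0182] rot [0.0, -0.0001, -0.0004] -> [0.471 0.031 0.231]
1 slide [-0.0002, -0.0003, 0.0182] rot [0.0, -0.0001, -0.0004] -> [0.471 0.031 0.213]
2 slide [-0.0002, -0.0003, 0.0182] rot [0.0, -0.0001, -0.0004] -> [0.471 0.031 0.195]
3 slide [-0.0002, -0.0003, 0.0182] rot [0.0, -0.0001, -0.0004] -> [0.472 0.032 0.176]
4 slide [-0.0002, -0.0003, 0.0182] rot [0.0, -0.0001, -0.0004] -> [0.472 0.032 0.158]
5 slide [-0.0002, -0.0003, 0.0182] rot [0.0, -0.0001, -0.0004] -> [0.472 0.032 0.14 ]
6 slide [-0.0, -0.0, 0.003] rot [0.0, 0.0, 0.0] -> [0.472 0.032 0.137]
7 slide [-0.0, -0.0, 0.003] rot [0.0, 0.0, 0.0] -> [0.472 0.032 0.134]
8 slide [-0.0, -0.0, 0.003] rot [0.0, 0.0, 0.0] -> [0.472 0.032 0.131]
```

View pics/side3c.png

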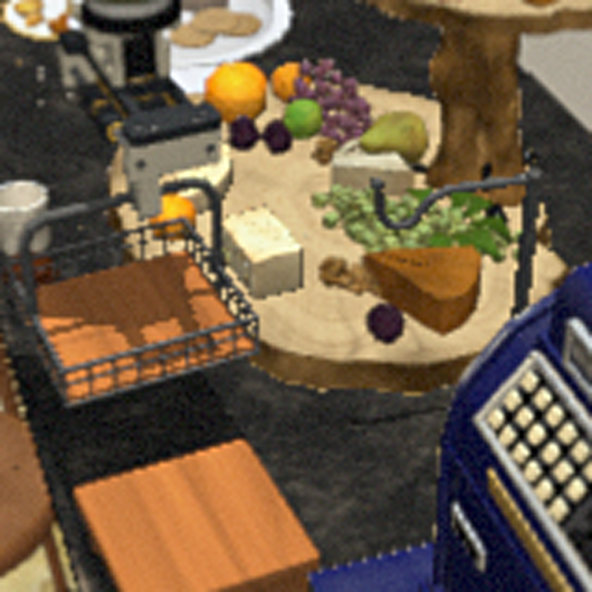

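Emit:
step_arm(
  deltas=[
    {"grip": 1,"slide": [0,0,0.012],"rotation": [0,0,0]},
    {"grip": 1,"slide": [0,0,0.022],"rotation": [0,0,0]},
    {"grip": 1,"slide": [0,0,0.025],"rotation": [0,0,0]},
    {"grip": 1,"slide": [0,0,0.022],"rotation": [0,0,0]},
    {"grip": 1,"slide": [0,0,0.014],"rotation": [0,0,0]},
    {"grip": 1,"slide": [0,0,0.009],"rotation": [0,0,0]},
    {"grip": 1,"slide": [0,0,0.006],"rotation": [0,0,0]},
    {"grip": 1,"slide": [0,0,0.004],"rotation": [0,0,0]},
    {"grip": 1,"slide": [0,0,0.003],"rotation": [0,0,0]},
    {"grip": 1,"slide": [0,0,0],"rotation": [0,0,0]},
  ],
)

```text
time: 11.9
tcp_pos: [0.4706, 0.0301, 0.1325]
ee_rot: [-0.0, 0.739, -0.674, 0.0]
contact_force: [0.5, -0.6, -2.9]
finger_gap: 0.0084
```

```bash
python3 - <<'E'
from plan import *
st()
p,d=shot('side','side4')
c=cloud('side',d,np.ones((420,560),bool))
f=c[(c[:,0]>.38)&(c[:,0]<.51)&(c[:,1]>-.04)&(c[:,1]<.1)&(c[:,2]>-.01)&(c[:,2]<.04)]
A=np.c_[f[:,0]-.45,f[:,1]-.03,np.ones(len(f))]; print(np.linalg.lstsq(A,f[:,2],rcond=None)[0],len(f))
E
```

```text
t 11.9 pos [0.4706 0.0301 0.1325] yaw -1.4781 zaxis [ 0.0002  0.0001 -1.    ] F [ 0.4541 -0.6087 -2.9397] M [ 0.0143  0.119  -0.0663] gap 0.0084 j [-0.589   0.5489  0.5887  2.2923 -0.6865  0.4749 -0.9196]
[ 0.0171 -0.0063  0.0096] 904
```

Emit:
step_arm(
  deltas=[
    {"grip": 1,"slide": [0,0,0.002],"rotation": [0,0,0]},
    {"grip": 1,"slide": [0,0,0],"rotation": [0,0,0]},
    {"grip": 0.6,"slide": [0,0,0],"rotation": [0,0,0]},
    {"grip": 0.4,"slide": [0,0,0],"rotation": [0,0,0]},
    {"grip": 0.2,"slide": [0,0,0],"rotation": [0,0,0]},
    {"grip": 0,"slide": [0,0,0],"rotation": [0,0,0]},
    {"grip": 0,"slide": [0,0,-0.01],"rotation": [0,0,0]},
    {"grip": 0,"slide": [0,0,-0.025],"rotation": [0,0,0]},
    {"grip": 0,"slide": [0,0,-0.04],"rotation": [0,0,0]},
    {"grip": 0,"slide": [0,0,-0.05],"rotation": [0,0,0]},
  ],
)

```text
time: 13.2
tcp_pos: [0.4699, 0.0297, 0.2568]
ee_rot: [0.001, 0.739, -0.674, -0.0]
contact_force: [1.0, 0.5, 0.8]
finger_gap: 0.0837
```

```bash
python3 - <<'E'
from plan import *
st()
p,d=shot('side','side5')
cv2.imwrite('pics/side5c.png',cv2.resize(p[150:290,180:320,::-1],None,fx=4,fy=4,interpolation=2))
c=cloud('side',d,np.ones((420,560),bool))
f=c[(c[:,0]>.38)&(c[:,0]<.51)&(c[:,1]>-.04)&(c[:,1]<.1)&(c[:,2]>-.01)&(c[:,2]<.025)]
A=np.c_[f[:,0]-.45,f[:,1]-.03,np.ones(len(f))]; print(np.linalg.lstsq(A,f[:,2],rcond=None)[0],len(f))
print('pick muffin')
plan([((.3985,.27,.20),-.0,1),((.3985,.27,.20),0,8)])
E
```

```text
t 13.2 pos [0.4699 0.0297 0.2568] yaw -1.4788 zaxis [-0.0017 -0.001  -1.    ] F [0.9598 0.4511 0.75  ] M [ 0.0239  0.1156 -0.0098] gap 0.0837 j [-0.8281  0.3721  0.8778  2.1785 -0.4144  0.7645 -1.1564]
[0.0023 0.0013 0.0064] 897
pick muffin
0 slide [-0.247, 0.052, 0.0617] rot [-0.0042, -0.0031, -1.4806] -> [0.398 0.27  0.2  ]
1 slide [0.0, 0.0, 0.0] rot [0.0, -0.0, 0.0] -> [0.398 0.27  0.2  ]
2 slide [0.0, 0.0, 0.0] rot [0.0, -0.0, 0.0] -> [0.398 0.27  0.2  ]
3 slide [0.0, 0.0, 0.0] rot [0.0, -0.0, 0.0] -> [0.398 0.27  0.2  ]
4 slide [0.0, 0.0, 0.0] rot [0.0, -0.0, 0.0] -> [0.398 0.27  0.2  ]
5 slide [0.0, 0.0, 0.0] rot [0.0, -0.0, 0.0] -> [0.398 0.27  0.2  ]
6 slide [0.0, 0.0, 0.0] rot [0.0, -0.0, 0.0] -> [0.398 0.27  0.2  ]
7 slide [0.0, 0.0, 0.0] rot [0.0, -0.0, 0.0] -> [0.398 0.27  0.2  ]
8 slide [0.0, 0.0, 0.0] rot [0.0, -0.0, 0.0] -> [0.398 0.27  0.2  ]
```

View pics/side5c.png

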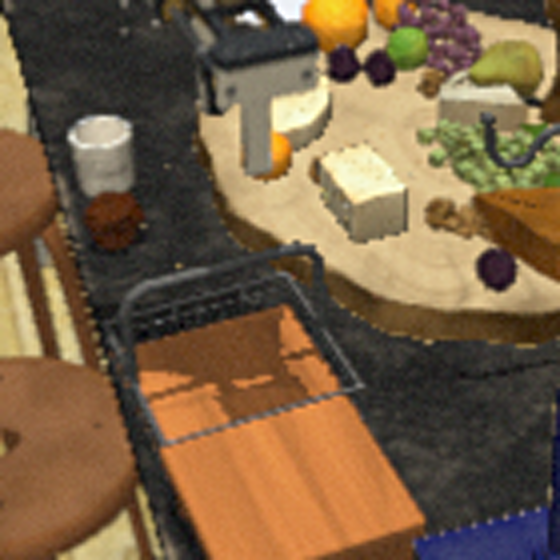

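```bash
python3 - <<'E'
from plan import *
plan([((.3985,.27,.18),.093,10,.15)])
E
```

```text
0 slide [-0.0247, 0.0052, 0.0082] rot [0.0114, -0.0121, -0.157] -> [0.465 0.053 0.254]
1 slide [-0.0251, 0.0014, 0.0084] rot [0.0114, -0.0121, -0.157] -> [0.457 0.077 0.245]
2 slide [-0.0249, -0.0025, 0.0087] rot [0.0114, -0.0121, -0.157] -> [0.45  0.101 0.237]
3 slide [-0.0241, -0.0062, 0.0091] rot [0.0114, -0.0121, -0.157] -> [0.443 0.125 0.229]
4 slide [-0.0228, -0.0098, 0.0095] rot [0.0114, -0.0121, -0.157] -> [0.435 0.149 0.221]
5 slide [-0.0208, -0.0131, 0.0099] rot [0.0114, -0.0121, -0.157] -> [0.428 0.173 0.213]
6 slide [-0.0184, -0.0161, 0.0103] rot [0.0114, -0.0121, -0.157] -> [0.421 0.198 0.205]
7 slide [-0.0156, -0.0186, 0.0107] rot [0.0114, -0.0121, -0.157] -> [0.413 0.222 0.196]
8 slide [-0.0123, -0.0207, 0.0111] rot [0.0114, -0.0121, -0.157] -> [0.406 0.246 0.188]
9 slide [-0.0088, -0.0223, 0.0114] rot [0.0114, -0.0121, -0.157] -> [0.398 0.27  0.18 ]
```

Emit:
step_arm(
  deltas=[
    {"grip": 0,"slide": [-0.0247,0.0052,0.0082],"rotation": [0.0114,-0.0121,-0.157]},
    {"grip": 0,"slide": [-0.0251,0.0014,0.0084],"rotation": [0.0114,-0.0121,-0.157]},
    {"grip": 0,"slide": [-0.0249,-0.0025,0.0087],"rotation": [0.0114,-0.0121,-0.157]},
    {"grip": 0,"slide": [-0.0241,-0.0062,0.0091],"rotation": [0.0114,-0.0121,-0.157]},
    {"grip": 0,"slide": [-0.0228,-0.0098,0.0095],"rotation": [0.0114,-0.0121,-0.157]},
    {"grip": 0,"slide": [-0.0208,-0.0131,0.0099],"rotation": [0.0114,-0.0121,-0.157]},
    {"grip": 0,"slide": [-0.0184,-0.0161,0.0103],"rotation": [0.0114,-0.0121,-0.157]},
    {"grip": 0,"slide": [-0.0156,-0.0186,0.0107],"rotation": [0.0114,-0.0121,-0.157]},
    {"grip": 0,"slide": [-0.0123,-0.0207,0.0111],"rotation": [0.0114,-0.0121,-0.157]},
    {"grip": 0,"slide": [-0.0088,-0.0223,0.0114],"rotation": [0.0114,-0.0121,-0.157]},
  ],
)

```text
time: 14.5
tcp_pos: [0.3958, 0.2717, 0.1739]
ee_rot: [-0.075, 0.996, 0.05, -0.005]
contact_force: [0.3, -0.6, -1.1]
finger_gap: 0.0929
```

```bash
python3 - <<'E'
from plan import *
st()
p,d=shot('top','top6')
cv2.imwrite('pics/top6c.png',cv2.resize(p[170:310,120:340,::-1],None,fx=3.5,fy=3.5,interpolation=2))
c=cloud('top',d,np.ones((420,560),bool))
b=c[(c[:,0]>.33)&(c[:,0]<.57)&(c[:,1]>-.06)&(c[:,1]<.13)&(c[:,2]>.12)&(c[:,2]<.14)]
print('bar',len(b),b.min(0),b.max(0)); 
if len(b)>10:
    l=cv2.fitLine(b[:,:2].astype(np.float32),cv2.DIST_HUBER,0,.01,.01); print(l.ravel(),np.arctan2(l[1],l[0]))
r=c[(c[:,0]>.33)&(c[:,0]<.57)&(c[:,1]>-.07)&(c[:,1]<.14)&(c[:,2]>.028)&(c[:,2]<.05)]
print('rim',cv2.minAreaRect(r[:,:2].astype(np.float32)*1000))
plan([((.3985,.27,.031),.093,5,.15)])
E
```

```text
t 14.5 pos [0.3958 0.2717 0.1739] yaw 0.1003 zaxis [-0.0181  0.1483 -0.9888] F [ 0.3138 -0.5865 -1.0807] M [-0.2239  0.0245  0.0042] gap 0.0929 j [-0.7415  0.4029  0.1456  2.2665 -0.4527  0.4448 -0.1024]
bar 172 [0.3751 0.0147 0.1206] [0.5263 0.0364 0.1354]
[0.9943 0.1065 0.4546 0.0264] [0.1067]
rim ((472.55010986328125, 37.79981994628906), (210.06507873535156, 187.04501342773438), 5.930540561676025)
0 slide [0.0007, 0.0052, 0.028] rot [-0.0002, 0.0012, 0.0033] -> [0.396 0.273 0.145]
1 slide [0.0007, 0.0052, 0.028] rot [-0.0002, 0.0012, 0.0033] -> [0.396 0.273 0.116]
2 slide [0.0007, 0.0052, 0.028] rot [-0.0002, 0.0012, 0.0033] -> [0.397 0.272 0.088]
3 slide [0.0007, 0.0052, 0.028] rot [-0.0002, 0.0012, 0.0033] -> [0.398 0.271 0.059]
4 slide [0.0007, 0.0052, 0.028] rot [-0.0002, 0.0012, 0.0033] -> [0.398 0.27  0.031]
```

View pics/top6c.png

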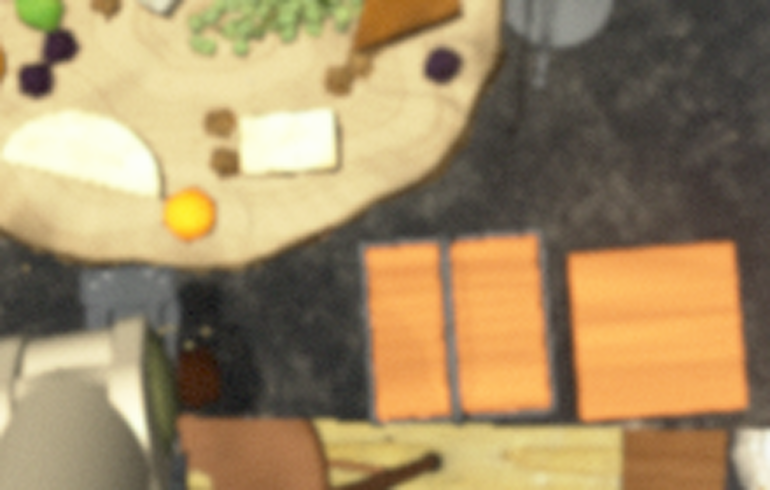

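Emit:
step_arm(
  deltas=[
    {"grip": 0,"slide": [0.0007,0.0054,0.028],"rotation": [0,0.001,0]},
    {"grip": 0,"slide": [0.0007,0.0054,0.028],"rotation": [0,0.001,0]},
    {"grip": 0,"slide": [0.0007,0.0054,0.028],"rotation": [0,0.001,0]},
    {"grip": 0,"slide": [0.0007,0.0054,0.028],"rotation": [0,0.001,0]},
    {"grip": 0,"slide": [0.0007,0.0054,0.028],"rotation": [0,0.001,0]},
    {"grip": 0,"slide": [0,0,0.002],"rotation": [0,0,0]},
    {"grip": 0.5,"slide": [0,0,0],"rotation": [0,0,0]},
    {"grip": 0.7,"slide": [0,0,0],"rotation": [0,0,0]},
    {"grip": 0.8,"slide": [0,0,0],"rotation": [0,0,0]},
    {"grip": 0.8,"slide": [0,0,0],"rotation": [0,0,0]},
  ],
  force=12,
)

```text
time: 15.8
tcp_pos: [0.4, 0.268, 0.0425]
ee_rot: [-0.076, 0.996, 0.047, -0.006]
contact_force: [-0.6, 1.0, -0.8]
finger_gap: 0.0578
```

```bash
python3 - <<'E'
from plan import *
st()
E
```

```text
t 15.8 pos [0.4    0.268  0.0425] yaw 0.0954 zaxis [-0.0182  0.1506 -0.9884] F [-0.6108  1.0092 -0.8174] M [-0.2466 -0.001   0.0163] gap 0.0578 j [-0.5697  0.6602 -0.0723  2.3381 -0.9016  0.1134  0.3651]
```

Emit:
step_arm(
  deltas=[
    {"grip": 1,"slide": [0,0,0],"rotation": [0,0,0]},
    {"grip": 1,"slide": [0,0,0],"rotation": [0,0,0]},
    {"grip": 1,"slide": [0,0,0],"rotation": [0,0,0]},
    {"grip": 1,"slide": [0,0,-0.004],"rotation": [0,0,0]},
    {"grip": 1,"slide": [0,0,-0.008],"rotation": [0,0,0]},
    {"grip": 1,"slide": [0,0,-0.015],"rotation": [0,0,0]},
    {"grip": 1,"slide": [0,0,-0.02],"rotation": [0,0,0]},
    {"grip": 1,"slide": [0,0,-0.02],"rotation": [0,0,0]},
    {"grip": 1,"slide": [0,0,-0.02],"rotation": [0,0,0]},
    {"grip": 1,"slide": [0,0,-0.015],"rotation": [0,0,0]},
  ],
  force=20,
)

```text
time: 17.05
tcp_pos: [0.4017, 0.2524, 0.1442]
ee_rot: [-0.076, 0.996, 0.047, -0.006]
contact_force: [0.6, 0.1, -1.1]
finger_gap: 0.0529
```

```bash
python3 - <<'E'
from plan import *
st()
p,d=shot('side','side7')
cv2.imwrite('pics/side7c.png',cv2.resize(p[130:290,140:300,::-1],None,fx=3.7,fy=3.7,interpolation=2))
E
```

```text
t 17.05 pos [0.4017 0.2524 0.1442] yaw 0.0954 zaxis [-0.0183  0.1506 -0.9884] F [ 0.6214  0.1496 -1.1311] M [-0.2601  0.0434  0.0422] gap 0.0529 j [-0.7947  0.4668  0.2848  2.307  -0.7126  0.4131  0.2131]
```

View pics/side7c.png

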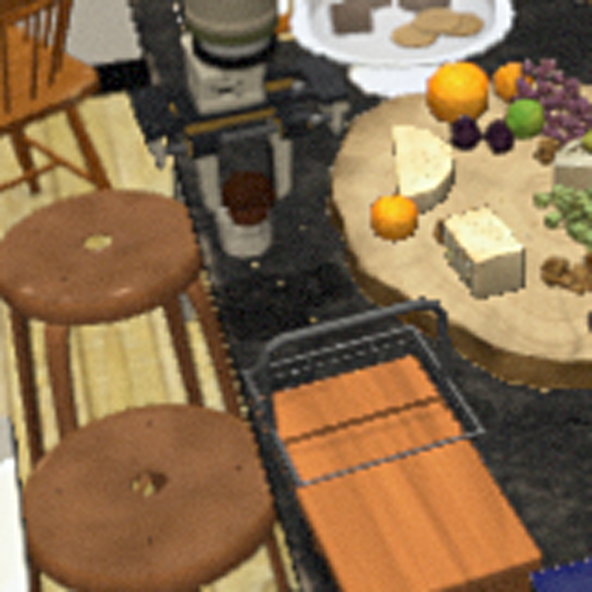

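```bash
python3 - <<'E'
from plan import *
plan([((.435,.12,.205),.1,4,.15),((.456,-.02,.20),.1,4,.15),((.456,-.02,.20),.1,2,.15)])
E
```

```text
0 slide [0.005, 0.0311, -0.0199] rot [-0.0008, 0.0005, -0.0013] -> [0.41  0.219 0.16 ]
1 slide [0.005, 0.0311, -0.0199] rot [-0.0008, 0.0005, -0.0013] -> [0.419 0.186 0.175]
2 slide [0.0049, 0.0311, -0.0198] rot [-0.0008, 0.0005, -0.0013] -> [0.427 0.153 0.19 ]
3 slide [0.0049, 0.0311, -0.0198] rot [-0.0008, 0.0005, -0.0013] -> [0.435 0.12  0.205]
4 slide [0.0017, 0.0351, -0.004] rot [0.0, -0.0, -0.0] -> [0.44  0.085 0.204]
5 slide [0.0017, 0.0351, -0.004] rot [0.0, -0.0, -0.0] -> [0.446 0.05  0.202]
6 slide [0.0017, 0.0351, -0.004] rot [0.0, -0.0, -0.0] -> [0.451 0.015 0.201]
7 slide [0.0017, 0.0351, -0.004] rot [0.0, -0.0, -0.0] -> [ 0.456 -0.02   0.2  ]
8 slide [-0.0, -0.0, 0.0] rot [0.0, -0.0, -0.0] -> [ 0.456 -0.02   0.2  ]
9 slide [-0.0, -0.0, 0.0] rot [0.0, -0.0, -0.0] -> [ 0.456 -0.02   0.2  ]
```

Emit:
step_arm(
  deltas=[
    {"grip": 1,"slide": [0.005,0.0311,-0.0199],"rotation": [0,0,0]},
    {"grip": 1,"slide": [0.005,0.0311,-0.0199],"rotation": [0,0,0]},
    {"grip": 1,"slide": [0.0049,0.0311,-0.0198],"rotation": [0,0,0]},
    {"grip": 1,"slide": [0.0049,0.0311,-0.0198],"rotation": [0,0,0]},
    {"grip": 1,"slide": [0.0017,0.0351,-0.004],"rotation": [0,0,0]},
    {"grip": 1,"slide": [0.0017,0.0351,-0.004],"rotation": [0,0,0]},
    {"grip": 1,"slide": [0.0017,0.0351,-0.004],"rotation": [0,0,0]},
    {"grip": 1,"slide": [0.0017,0.0351,-0.004],"rotation": [0,0,0]},
    {"grip": 1,"slide": [0,0.003,0.0198],"rotation": [0,0,0]},
    {"grip": 1,"slide": [0,0.0015,0.01],"rotation": [0,0,0]},
  ],
)

```text
time: 18.35
tcp_pos: [0.4542, -0.02, 0.1662]
ee_rot: [-0.076, 0.996, 0.047, -0.006]
contact_force: [-1.0, -0.1, -0.1]
finger_gap: 0.0527
```

```bash
python3 - <<'E'
from plan import *
st()
p,d=shot('side','side8')
cv2.imwrite('pics/side8c.png',cv2.resize(p[140:300,160:320,::-1],None,fx=3.7,fy=3.7,interpolation=2))
plan([((.456,-.02,.055),.1,8,.12)])
E
```

```text
t 18.35 pos [ 0.4542 -0.02    0.1662] yaw 0.0946 zaxis [-0.0197  0.1505 -0.9884] F [-0.9705 -0.1079 -0.0724] M [-0.208   0.0825 -0.0199] gap 0.0527 j [-0.2459  0.4421  0.3728  2.2722 -0.5897  0.5701  0.7092]
0 slide [0.0003, 0.0022, 0.0136] rot [-0.004, 0.0007, -0.0007] -> [ 0.454 -0.02   0.152]
1 slide [0.0003, 0.0021, 0.0136] rot [-0.004, 0.0007, -0.0007] -> [ 0.454 -0.02   0.138]
2 slide [0.0003, 0.0021, 0.0136] rot [-0.004, 0.0007, -0.0007] -> [ 0.455 -0.02   0.124]
3 slide [0.0003, 0.002, 0.0137] rot [-0.004, 0.0007, -0.0007] -> [ 0.455 -0.02   0.11 ]
4 slide [0.0003, 0.002, 0.0137] rot [-0.004, 0.0007, -0.0007] -> [ 0.455 -0.02   0.096]
5 slide [0.0003, 0.0019, 0.0137] rot [-0.004, 0.0007, -0.0007] -> [ 0.455 -0.02   0.083]
6 slide [0.0003, 0.0018, 0.0137] rot [-0.004, 0.0007, -0.0007] -> [ 0.456 -0.02   0.069]
7 slide [0.0003, 0.0018, 0.0137] rot [-0.004, 0.0007, -0.0007] -> [ 0.456 -0.02   0.055]
```

View pics/side8c.png

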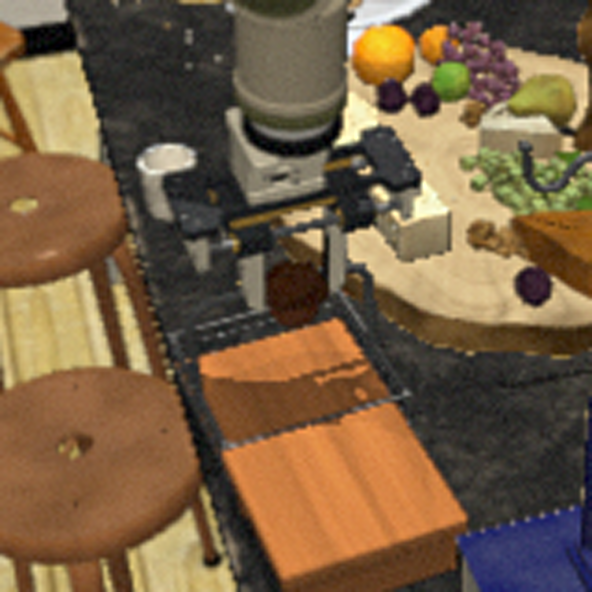

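Emit:
step_arm(
  deltas=[
    {"grip": 1,"slide": [0.0003,0.0022,0.0136],"rotation": [-0.004,0,0]},
    {"grip": 1,"slide": [0.0003,0.0022,0.0136],"rotation": [-0.004,0,0]},
    {"grip": 1,"slide": [0.0003,0.0021,0.0136],"rotation": [-0.004,0,0]},
    {"grip": 1,"slide": [0.0003,0.002,0.0137],"rotation": [-0.004,0,0]},
    {"grip": 1,"slide": [0.0003,0.002,0.0137],"rotation": [-0.004,0,0]},
    {"grip": 1,"slide": [0.0003,0.0019,0.0137],"rotation": [-0.004,0,0]},
    {"grip": 1,"slide": [0.0003,0.0018,0.0137],"rotation": [-0.004,0,0]},
    {"grip": 1,"slide": [0.0003,0.0018,0.0127],"rotation": [-0.004,0,0]},
    {"grip": 1,"slide": [0,0,0],"rotation": [0,0,0]},
    {"grip": 1,"slide": [0,0,0],"rotation": [0,0,0]},
  ],
)

```text
time: 19.65
tcp_pos: [0.4567, -0.0207, 0.0575]
ee_rot: [-0.06, 0.997, 0.047, -0.005]
contact_force: [0.7, -0.1, 0.0]
finger_gap: 0.0526
```

```bash
python3 - <<'E'
from plan import *
st()
p,d=shot('side','side9')
cv2.imwrite('pics/side9c.png',cv2.resize(p[140:300,160:320,::-1],None,fx=3.7,fy=3.7,interpolation=2))
E
```

```text
t 19.65 pos [ 0.4567 -0.0207  0.0575] yaw 0.0951 zaxis [-0.0158  0.1188 -0.9928] F [ 0.654  -0.0833  0.0245] M [-0.2099  0.0277 -0.0608] gap 0.0526 j [-0.0879  0.6351  0.133   2.333  -0.7983  0.2775  0.8954]
```

View pics/side9c.png

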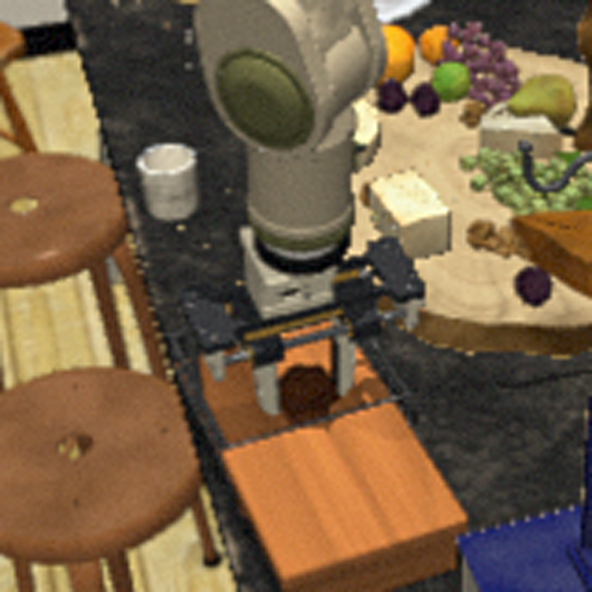

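Emit:
step_arm(
  deltas=[
    {"grip": 1,"slide": [0,0.0008,0.007],"rotation": [0,0,0]},
    {"grip": 1,"slide": [0,0,0],"rotation": [0,0,0]},
    {"grip": 0.4,"slide": [0,0,0],"rotation": [0,0,0]},
    {"grip": 0.2,"slide": [0,0,0],"rotation": [0,0,0]},
    {"grip": 0.1,"slide": [0,0,0],"rotation": [0,0,0]},
    {"grip": 0.1,"slide": [0,0,0],"rotation": [0,0,0]},
    {"grip": 0.1,"slide": [0,-0.0018,-0.015],"rotation": [0,0,0]},
    {"grip": 0.1,"slide": [0,-0.0036,-0.03],"rotation": [0,0,0]},
    {"grip": 0,"slide": [0,-0.005,-0.042],"rotation": [0,0,0]},
    {"grip": 0,"slide": [0,-0.006,-0.05],"rotation": [0,0,0]},
  ],
)

```text
time: 20.95
tcp_pos: [0.4567, -0.0205, 0.1893]
ee_rot: [-0.06, 0.997, 0.047, -0.006]
contact_force: [1.4, 1.0, 0.1]
finger_gap: 0.0926
```

```bash
python3 - <<'E'
from plan import *
st()
plan([((.43,.13,.22),.1,4,0),((.406,.364,.19),.093,6,-.12)])
p,d=shot('side','side10')
cv2.imwrite('pics/side10c.png',cv2.resize(p[140:300,160:320,::-1],None,fx=3.7,fy=3.7,interpolation=2))
E
```

```text
t 20.95 pos [ 0.4567 -0.0205  0.1893] yaw 0.0953 zaxis [-0.0175  0.1184 -0.9928] F [1.3821 0.9613 0.0831] M [-0.156  -0.0678  0.0032] gap 0.0926 j [-0.3477  0.4109  0.4801  2.2527 -0.537   0.6202  0.6512]
0 slide [-0.0031, -0.0387, -0.003] rot [-0.03, 0.0015, -0.0013] -> [0.45  0.017 0.197]
1 slide [-0.0031, -0.0386, -0.0042] rot [-0.03, 0.0015, -0.0013] -> [0.443 0.055 0.205]
2 slide [-0.003, -0.0385, -0.0054] rot [-0.03, 0.0015, -0.0013] -> [0.437 0.092 0.212]
3 slide [-0.0029, -0.0383, -0.0065] rot [-0.03, 0.0015, -0.0013] -> [0.43 0.13 0.22]
4 slide [-0.0001, -0.0392, 0.005] rot [-0.02, -0.0001, 0.0012] -> [0.426 0.169 0.215]
5 slide [-0.0001, -0.0393, 0.0042] rot [-0.02, -0.0001, 0.0012] -> [0.422 0.208 0.21 ]
6 slide [-0.0002, -0.0394, 0.0034] rot [-0.02, -0.0001, 0.0012] -> [0.418 0.247 0.205]
7 slide [-0.0002, -0.0394, 0.0026] rot [-0.02, -0.0001, 0.0012] -> [0.414 0.286 0.2  ]
8 slide [-0.0003, -0.0395, 0.0019] rot [-0.02, -0.0001, 0.0012] -> [0.41  0.325 0.195]
9 slide [-0.0003, -0.0395, 0.0011] rot [-0.02, -0.0001, 0.0012] -> [0.406 0.364 0.19 ]
```

View pics/side10c.png

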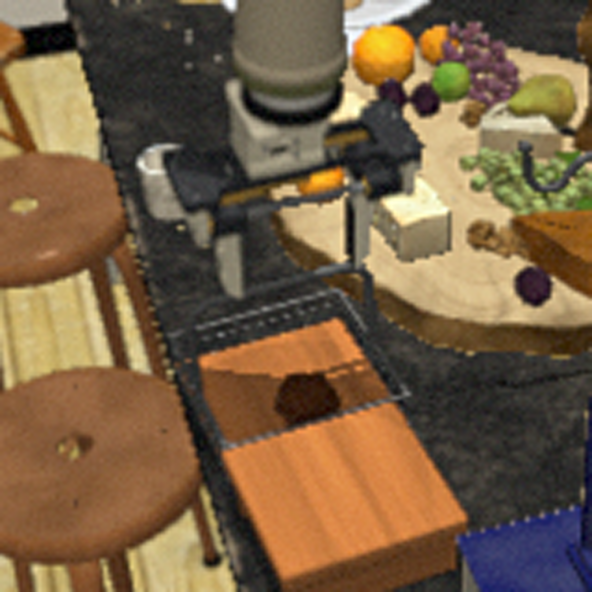

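Emit:
step_arm(
  deltas=[
    {"grip": 0,"slide": [-0.0031,-0.0387,-0.003],"rotation": [-0.03,0.0015,0]},
    {"grip": 0,"slide": [-0.0031,-0.0386,-0.0042],"rotation": [-0.03,0.0015,0]},
    {"grip": 0,"slide": [-0.003,-0.0385,-0.0054],"rotation": [-0.03,0.0015,0]},
    {"grip": 0,"slide": [-0.0029,-0.0383,-0.0065],"rotation": [-0.03,0.0015,0]},
    {"grip": 0,"slide": [0,-0.0392,0.005],"rotation": [-0.02,0,0]},
    {"grip": 0,"slide": [0,-0.0393,0.0042],"rotation": [-0.02,0,0]},
    {"grip": 0,"slide": [-0.0002,-0.0394,0.0034],"rotation": [-0.02,0,0]},
    {"grip": 0,"slide": [-0.0002,-0.0394,0.0026],"rotation": [-0.02,0,0]},
    {"grip": 0,"slide": [-0.0003,-0.0395,0.0019],"rotation": [-0.02,0,0]},
    {"grip": 0,"slide": [-0.0003,-0.0395,0.0011],"rotation": [-0.02,0,0]},
  ],
)

```text
time: 22.25
tcp_pos: [0.4071, 0.3653, 0.1887]
ee_rot: [0.06, 0.997, 0.047, 0.004]
contact_force: [0.3, -0.2, -0.5]
finger_gap: 0.0933
```

```bash
python3 - <<'E'
from plan import *
st()
plan([((.407,.364,.05),.09,5,-.12)])
E
```

```text
t 22.25 pos [0.4071 0.3653 0.1887] yaw 0.0952 zaxis [ 0.0129 -0.1197 -0.9927] F [ 0.2973 -0.1613 -0.4611] M [0.0167 0.0543 0.0301] gap 0.0933 j [-1.3362  0.5693  0.6779  2.0388 -0.3672  0.7482 -0.3489]
0 slide [-0.0001, -0.0031, 0.0276] rot [0.0001, -0.0004, 0.001] -> [0.407 0.365 0.161]
1 slide [-0.0001, -0.0031, 0.0276] rot [0.0001, -0.0004, 0.001] -> [0.407 0.365 0.133]
2 slide [-0.0001, -0.0031, 0.0276] rot [0.0001, -0.0004, 0.001] -> [0.407 0.365 0.105]
3 slide [-0.0001, -0.0031, 0.0276] rot [0.0001, -0.0004, 0.001] -> [0.407 0.364 0.078]
4 slide [-0.0, -0.0031, 0.0276] rot [0.0001, -0.0004, 0.001] -> [0.407 0.364 0.05 ]
```

Emit:
step_arm(
  deltas=[
    {"grip": 0,"slide": [0,-0.0031,0.0276],"rotation": [0,0,0]},
    {"grip": 0,"slide": [0,-0.0031,0.0276],"rotation": [0,0,0]},
    {"grip": 0,"slide": [0,-0.0031,0.0276],"rotation": [0,0,0]},
    {"grip": 0,"slide": [0,-0.0031,0.0276],"rotation": [0,0,0]},
    {"grip": 0,"slide": [0,-0.0031,0.0276],"rotation": [0,0,0]},
    {"grip": 0,"slide": [0,0,0.001],"rotation": [0,0,0]},
    {"grip": 0.5,"slide": [0,0,0],"rotation": [0,0,0]},
    {"grip": 0.7,"slide": [0,0,0],"rotation": [0,0,0]},
    {"grip": 0.9,"slide": [0,0,0],"rotation": [0,0,0]},
    {"grip": 1,"slide": [0,0,0],"rotation": [0,0,0]},
  ],
  force=18,
)

```text
time: 23.5
tcp_pos: [0.408, 0.363, 0.0495]
ee_rot: [0.06, 0.997, 0.047, 0.004]
contact_force: [-0.2, 0.2, 0.4]
finger_gap: 0.0579
```

```bash
python3 - <<'E'
from plan import *
st()
E
```

```text
t 23.5 pos [0.408  0.363  0.0495] yaw 0.0952 zaxis [ 0.0134 -0.1184 -0.9929] F [-0.2044  0.2147  0.3601] M [ 0.0136  0.1221 -0.0026] gap 0.0579 j [-1.192   0.757   0.4766  2.1171 -0.5338  0.4643 -0.2297]
```

```bash
python3 - <<'E'
from plan import *
plan([((.409,.355,.15),.095,3,-.12),((.446,.07,.15),.1,7,-.12)])
E
```

```text
0 slide [0.0002, 0.0067, -0.0329] rot [-0.0002, -0.0007, -0.0] -> [0.408 0.36  0.083]
1 slide [0.0001, 0.0067, -0.0329] rot [-0.0002, -0.0007, -0.0] -> [0.409 0.358 0.117]
2 slide [0.0001, 0.0067, -0.0329] rot [-0.0002, -0.0007, -0.0] -> [0.409 0.355 0.15 ]
3 slide [0.0014, 0.0407, 0.0049] rot [-0.0, 0.0001, -0.0007] -> [0.414 0.314 0.15 ]
4 slide [0.0014, 0.0407, 0.0049] rot [-0.0, 0.0001, -0.0007] -> [0.42  0.274 0.15 ]
5 slide [0.0013, 0.0407, 0.0049] rot [-0.0, 0.0001, -0.0007] -> [0.425 0.233 0.15 ]
6 slide [0.0013, 0.0407, 0.0049] rot [-0.0, 0.0001, -0.0007] -> [0.43  0.192 0.15 ]
7 slide [0.0013, 0.0407, 0.0049] rot [-0.0, 0.0001, -0.0007] -> [0.435 0.151 0.15 ]
8 slide [0.0013, 0.0407, 0.0049] rot [-0.0, 0.0001, -0.0007] -> [0.441 0.111 0.15 ]
9 slide [0.0012, 0.0407, 0.0049] rot [-0.0, 0.0001, -0.0007] -> [0.446 0.07  0.15 ]
```

Emit:
step_arm(
  deltas=[
    {"grip": 1,"slide": [0,0.0047,-0.025],"rotation": [0,0,0]},
    {"grip": 1,"slide": [0,0.0067,-0.036],"rotation": [0,0,0]},
    {"grip": 1,"slide": [0,0.0087,-0.0377],"rotation": [0,0,0]},
    {"grip": 1,"slide": [0.0014,0.03,0.0036],"rotation": [0,0,0]},
    {"grip": 1,"slide": [0.0014,0.048,0.0058],"rotation": [0,0,0]},
    {"grip": 1,"slide": [0.0013,0.05,0.006],"rotation": [0,0,0]},
    {"grip": 1,"slide": [0.0013,0.05,0.006],"rotation": [0,0,0]},
    {"grip": 1,"slide": [0.0013,0.05,0.006],"rotation": [0,0,0]},
    {"grip": 1,"slide": [0.0013,0.037,0.0044],"rotation": [0,0,0]},
    {"grip": 1,"slide": [0.0012,0.02,0.0024],"rotation": [0,0,0]},
  ],
)

```text
time: 24.75
tcp_pos: [0.4448, 0.0676, 0.15]
ee_rot: [0.06, 0.997, 0.046, 0.004]
contact_force: [-0.3, -0.4, -0.3]
finger_gap: 0.0565
```

```bash
python3 - <<'E'
from plan import *
st()
plan([((.446,.07,.07),.1,6,-.12)])
p,d=shot('side','side11')
cv2.imwrite('pics/side11c.png',cv2.resize(p[140:300,160:320,::-1],None,fx=3.7,fy=3.7,interpolation=2))
E
```

```text
t 24.75 pos [0.4448 0.0676 0.15  ] yaw 0.0924 zaxis [ 0.0128 -0.1191 -0.9928] F [-0.2811 -0.3606 -0.2846] M [ 0.0646  0.0704 -0.0292] gap 0.0565 j [-0.7612  0.4961  0.5714  2.3187 -0.3413  0.4347  0.1607]
0 slide [0.0002, -0.002, 0.0132] rot [0.0, -0.0001, -0.0013] -> [0.445 0.068 0.137]
1 slide [0.0002, -0.002, 0.0132] rot [0.0, -0.0001, -0.0013] -> [0.445 0.068 0.123]
2 slide [0.0002, -0.002, 0.0132] rot [0.0, -0.0001, -0.0013] -> [0.445 0.069 0.11 ]
3 slide [0.0002, -0.002, 0.0132] rot [0.0, -0.0001, -0.0013] -> [0.446 0.069 0.097]
4 slide [0.0002, -0.002, 0.0132] rot [0.0, -0.0001, -0.0013] -> [0.446 0.07  0.083]
5 slide [0.0002, -0.002, 0.0132] rot [0.0, -0.0001, -0.0013] -> [0.446 0.07  0.07 ]
```

View pics/side11c.png

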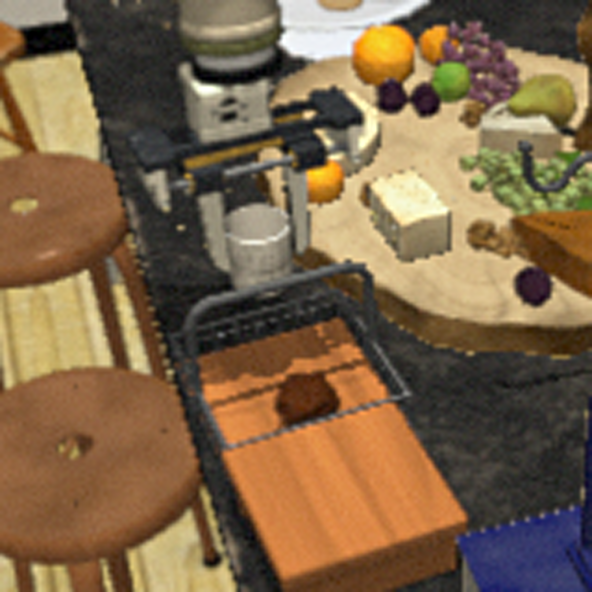

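Emit:
step_arm(
  deltas=[
    {"grip": 1,"slide": [0.0002,-0.002,0.0132],"rotation": [0,0,0]},
    {"grip": 1,"slide": [0.0002,-0.002,0.0132],"rotation": [0,0,0]},
    {"grip": 1,"slide": [0.0002,-0.002,0.0132],"rotation": [0,0,0]},
    {"grip": 1,"slide": [0.0002,-0.002,0.0132],"rotation": [0,0,0]},
    {"grip": 1,"slide": [0.0002,-0.002,0.0132],"rotation": [0,0,0]},
    {"grip": 1,"slide": [0.0002,-0.002,0.0132],"rotation": [0,0,0]},
    {"grip": 1,"slide": [0,-0.0007,0.006],"rotation": [0,0,0]},
    {"grip": 1,"slide": [0,-0.0003,0.003],"rotation": [0,0,0]},
    {"grip": 1,"slide": [0,0,0],"rotation": [0,0,0]},
    {"grip": 1,"slide": [0,0,0],"rotation": [0,0,0]},
  ],
)

```text
time: 26.05
tcp_pos: [0.4462, 0.0723, 0.0609]
ee_rot: [0.06, 0.997, 0.047, 0.004]
contact_force: [0.4, 0.1, -1.2]
finger_gap: 0.0566
```

```bash
python3 - <<'E'
from plan import *
st()
p,d=shot('side','side12')
cv2.imwrite('pics/side12c.png',cv2.resize(p[140:300,160:320,::-1],None,fx=3.7,fy=3.7,interpolation=2))
E
```

```text
t 26.05 pos [0.4462 0.0723 0.0609] yaw 0.095 zaxis [ 0.0135 -0.1189 -0.9928] F [ 0.4445  0.1149 -1.2195] M [0.106  0.0301 0.0257] gap 0.0566 j [-0.6044  0.6518  0.3471  2.3633 -0.4667  0.2022  0.2328]
```

View pics/side12c.png

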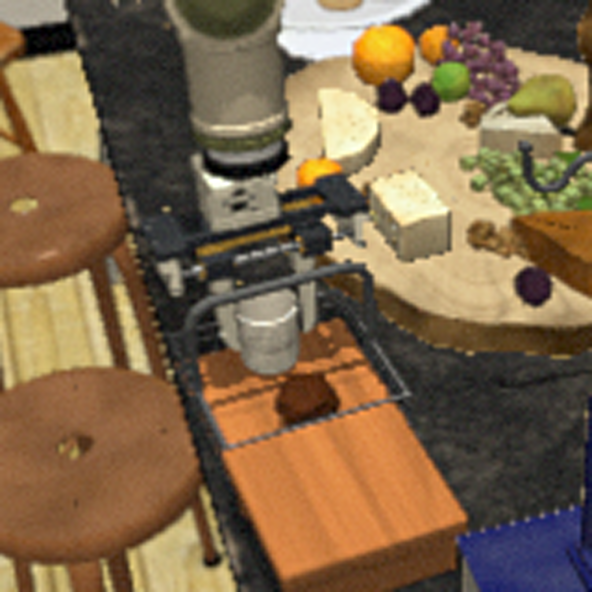

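Emit:
step_arm(
  deltas=[
    {"grip": 1,"slide": [0,0,0.004],"rotation": [0,0,0]},
    {"grip": 1,"slide": [0,0,0],"rotation": [0,0,0]},
    {"grip": 0.4,"slide": [0,0,0],"rotation": [0,0,0]},
    {"grip": 0.2,"slide": [0,0,0],"rotation": [0,0,0]},
    {"grip": 0.1,"slide": [0,0,0],"rotation": [0,0,0]},
    {"grip": 0.1,"slide": [0,0,0],"rotation": [0,0,0]},
    {"grip": 0.1,"slide": [0,0.0018,-0.015],"rotation": [0,0,0]},
    {"grip": 0.1,"slide": [0,0.0036,-0.03],"rotation": [0,0,0]},
    {"grip": 0,"slide": [0,0.005,-0.042],"rotation": [0,0,0]},
    {"grip": 0,"slide": [0,0.006,-0.05],"rotation": [0,0,0]},
  ],
)

```text
time: 27.35
tcp_pos: [0.4453, 0.0717, 0.1955]
ee_rot: [0.06, 0.997, 0.047, 0.003]
contact_force: [1.5, 0.7, 0.2]
finger_gap: 0.0924
```

```bash
python3 - <<'E'
from plan import *
st()
p,d=shot('side','side13')
cv2.imwrite('pics/side13c.png',cv2.resize(p[140:300,160:320,::-1],None,fx=3.7,fy=3.7,interpolation=2))
c=cloud('side',d,np.ones((420,560),bool))
b=c[(c[:,0]>.33)&(c[:,0]<.57)&(c[:,1]>-.06)&(c[:,1]<.05)&(c[:,2]>.12)&(c[:,2]<.14)]
print('bar',len(b),b.min(0),b.max(0)); 
l=cv2.fitLine(b[:,:2].astype(np.float32),cv2.DIST_HUBER,0,.01,.01); print(l.ravel(),np.arctan2(l[1],l[0]))
E
```

```text
t 27.35 pos [0.4453 0.0717 0.1955] yaw 0.0948 zaxis [ 0.0115 -0.1198 -0.9927] F [1.467  0.7329 0.2112] M [0.0804 0.0238 0.0266] gap 0.0924 j [-0.8651  0.4282  0.6912  2.2764 -0.2815  0.5601  0.1182]
bar 152 [0.3714 0.0114 0.1201] [0.5272 0.0384 0.1328]
[0.9946 0.104  0.4416 0.0237] [0.1042]
```

View pics/side13c.png

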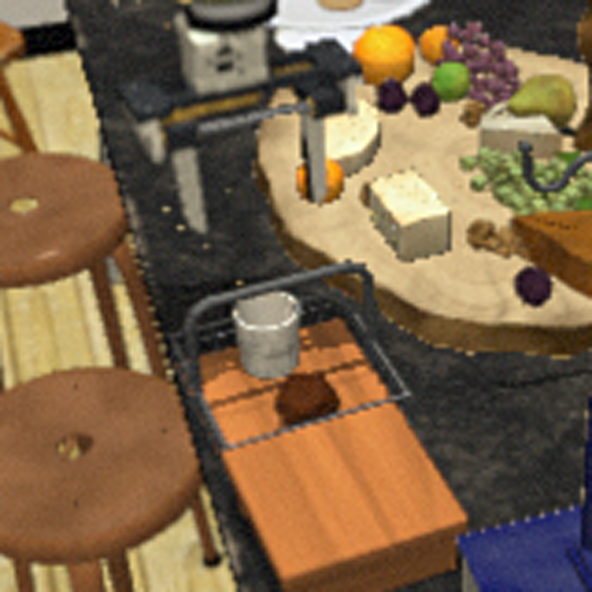

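```bash
python3 - <<'E'
from plan import *
plan([((.450,.0253,.2),-1.466,10,0)])
E
```

```text
0 slide [-0.0001, 0.0046, 0.0006] rot [0.0089, -0.0096, 0.1557] -> [0.447 0.067 0.2  ]
1 slide [0.0006, 0.0045, 0.0005] rot [0.0089, -0.0096, 0.1557] -> [0.448 0.062 0.2  ]
2 slide [0.0013, 0.0044, 0.0005] rot [0.0089, -0.0096, 0.1557] -> [0.448 0.058 0.2  ]
3 slide [0.0019, 0.0042, 0.0004] rot [0.0089, -0.0096, 0.1557] -> [0.448 0.053 0.2  ]
4 slide [0.0026, 0.0038, 0.0004] rot [0.0089, -0.0096, 0.1557] -> [0.449 0.048 0.2  ]
5 slide [0.0031, 0.0034, 0.0003] rot [0.0089, -0.0096, 0.1557] -> [0.449 0.044 0.2  ]
6 slide [0.0036, 0.0028, 0.0002] rot [0.0089, -0.0096, 0.1557] -> [0.449 0.039 0.2  ]
7 slide [0.004, 0.0022, 0.0002] rot [0.0089, -0.0096, 0.1557] -> [0.449 0.035 0.2  ]
8 slide [0.0043, 0.0016, 0.0001] rot [0.0089, -0.0096, 0.1557] -> [0.45 0.03 0.2 ]
9 slide [0.0045, 0.0009, 0.0001] rot [0.0089, -0.0096, 0.1557] -> [0.45  0.025 0.2  ]
```

Emit:
step_arm(
  deltas=[
    {"grip": 0,"slide": [0,0.0046,0.0006],"rotation": [0.0089,-0.0096,0.1557]},
    {"grip": 0,"slide": [0.0006,0.0045,0.0005],"rotation": [0.0089,-0.0096,0.1557]},
    {"grip": 0,"slide": [0.0013,0.0044,0.0005],"rotation": [0.0089,-0.0096,0.1557]},
    {"grip": 0,"slide": [0.0019,0.0042,0.0004],"rotation": [0.0089,-0.0096,0.1557]},
    {"grip": 0,"slide": [0.0026,0.0038,0.0004],"rotation": [0.0089,-0.0096,0.1557]},
    {"grip": 0,"slide": [0.0031,0.0034,0.0003],"rotation": [0.0089,-0.0096,0.1557]},
    {"grip": 0,"slide": [0.0036,0.0028,0.0002],"rotation": [0.0089,-0.0096,0.1557]},
    {"grip": 0,"slide": [0.004,0.0022,0.0002],"rotation": [0.0089,-0.0096,0.1557]},
    {"grip": 0,"slide": [0.0043,0.0016,0.0001],"rotation": [0.0089,-0.0096,0.1557]},
    {"grip": 0,"slide": [0.0045,0.0009,0.0001],"rotation": [0.0089,-0.0096,0.1557]},
  ],
)

```text
time: 28.65
tcp_pos: [0.4488, 0.0258, 0.1944]
ee_rot: [0.002, 0.742, -0.67, -0.001]
contact_force: [0.5, -0.3, -0.5]
finger_gap: 0.0926
```

```bash
python3 - <<'E'
from plan import *
st()
plan([((.450,.0253,.128),-1.466,4,0)])
E
```

```text
t 28.65 pos [0.4488 0.0258 0.1944] yaw -1.4694 zaxis [-0.0031 -0.0019 -1.    ] F [ 0.4819 -0.3361 -0.5335] M [ 0.0158  0.1456 -0.0094] gap 0.0926 j [-0.8863  0.5529  1.0572  2.2935 -0.769   0.7141 -0.7374]
0 slide [0.0001, -0.0003, 0.0166] rot [0.0008, -0.0004, -0.0009] -> [0.449 0.026 0.178]
1 slide [0.0001, -0.0003, 0.0166] rot [0.0008, -0.0004, -0.0009] -> [0.449 0.026 0.161]
2 slide [0.0002, -0.0003, 0.0166] rot [0.0008, -0.0004, -0.0009] -> [0.45  0.025 0.145]
3 slide [0.0002, -0.0003, 0.0166] rot [0.0008, -0.0004, -0.0009] -> [0.45  0.025 0.128]
```

Emit:
step_arm(
  deltas=[
    {"grip": 0,"slide": [0.0001,-0.0003,0.0166],"rotation": [0.0008,-0.0004,0]},
    {"grip": 0,"slide": [0.0001,-0.0003,0.0166],"rotation": [0.0008,-0.0004,0]},
    {"grip": 0,"slide": [0.0002,-0.0003,0.0166],"rotation": [0.0008,-0.0004,0]},
    {"grip": 0,"slide": [0.0002,-0.0003,0.0166],"rotation": [0.0008,-0.0004,0]},
    {"grip": 0.5,"slide": [0,0,0],"rotation": [0,0,0]},
    {"grip": 0.7,"slide": [0,0,0],"rotation": [0,0,0]},
    {"grip": 0.8,"slide": [0,0,0],"rotation": [0,0,0]},
    {"grip": 0.9,"slide": [0,0,0],"rotation": [0,0,0]},
    {"grip": 1,"slide": [0,0,0],"rotation": [0,0,0]},
    {"grip": 1,"slide": [0,0,0],"rotation": [0,0,0]},
  ],
  force=15,
)

```text
time: 29.9
tcp_pos: [0.4501, 0.0255, 0.1281]
ee_rot: [0.0, 0.744, -0.668, 0.0]
contact_force: [1.0, -0.5, -0.7]
finger_gap: 0.0375
```

Emit:
step_arm(
  deltas=[
    {"grip": 1,"slide": [0,0,0],"rotation": [0,0,0]},
    {"grip": 1,"slide": [0,0,0],"rotation": [0,0,0]},
    {"grip": 1,"slide": [0,0,0],"rotation": [0,0,0]},
    {"grip": 1,"slide": [0,0,0],"rotation": [0,0,0]},
    {"grip": 1,"slide": [0,0,0],"rotation": [0,0,0]},
    {"grip": 1,"slide": [0,0,0],"rotation": [0,0,0]},
    {"grip": 1,"slide": [0,0,0],"rotation": [0,0,0]},
    {"grip": 1,"slide": [0,0,0],"rotation": [0,0,0]},
    {"grip": 1,"slide": [0,0,0],"rotation": [0,0,0]},
    {"grip": 1,"slide": [0,0,0],"rotation": [0,0,0]},
  ],
  force=60,
)

```text
time: 31.15
tcp_pos: [0.45, 0.0253, 0.128]
ee_rot: [0.0, 0.744, -0.668, 0.0]
contact_force: [-0.5, 2.6, 0.3]
finger_gap: 0.0083
```

```bash
python3 - <<'E'
from plan import *
st()
p,d=shot('side','side14')
cv2.imwrite('pics/side14c.png',cv2.resize(p[140:300,160:320,::-1],None,fx=3.7,fy=3.7,interpolation=2))
E
```

```text
t 31.15 pos [0.45   0.0253 0.128 ] yaw -1.4643 zaxis [-0.0004 -0.0006 -1.    ] F [-0.5398  2.5682  0.2667] M [0.7023 0.2918 0.004 ] gap 0.0083 j [-0.7392  0.6292  0.8511  2.3479 -0.9669  0.5668 -0.573 ]
```

View pics/side14c.png

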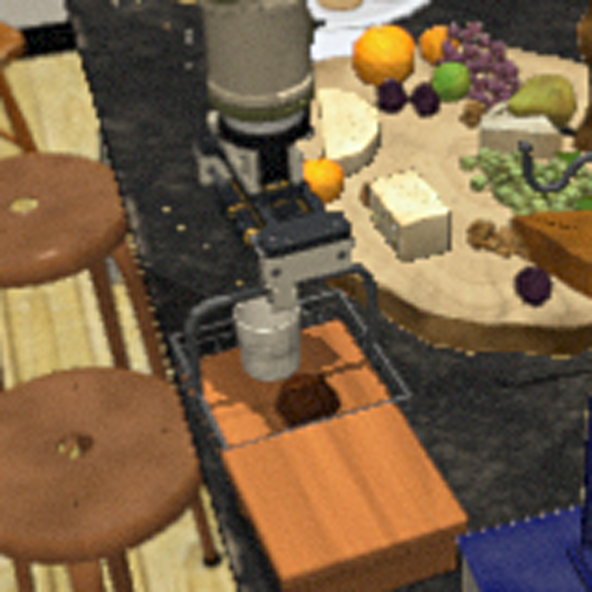

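Emit:
step_arm(
  deltas=[
    {"grip": 1,"slide": [0,0,-0.003],"rotation": [0,0,0]},
    {"grip": 1,"slide": [0,0,-0.006],"rotation": [0,0,0]},
    {"grip": 1,"slide": [0,0,-0.01],"rotation": [0,0,0]},
    {"grip": 1,"slide": [0,0,-0.013],"rotation": [0,0,0]},
    {"grip": 1,"slide": [0,0,-0.014],"rotation": [0,0,0]},
    {"grip": 1,"slide": [0,0,-0.014],"rotation": [0,0,0]},
    {"grip": 1,"slide": [0,0,-0.012],"rotation": [0,0,0]},
    {"grip": 1,"slide": [0,0,-0.008],"rotation": [0,0,0]},
    {"grip": 1,"slide": [0,0,-0.005],"rotation": [0,0,0]},
    {"grip": 1,"slide": [0,0,0],"rotation": [0,0,0]},
  ],
  force=60,
)

```text
time: 32.45
tcp_pos: [0.4501, 0.0255, 0.2131]
ee_rot: [0.0, 0.744, -0.668, 0.0]
contact_force: [0.4, -0.8, -4.8]
finger_gap: 0.0087
```

```bash
cat > bask.py <<'E'
from plan import *
def floor(cx,cy,zb,n='side'):
    d=np.load(f'/tmp/{n}.npy'); c=cloud(n,d,np.ones((420,560),bool))
    f=c[(abs(c[:,0]-cx)<.07)&(abs(c[:,1]-cy)<.07)&(abs(c[:,2]-zb-.006)<.02)]
    A=np.c_[f[:,0]-cx,f[:,1]-cy,np.ones(len(f))]
    for _ in range(4):
        s=np.linalg.lstsq(A,f[:,2],rcond=None)[0]; m=abs(A@s-f[:,2])<.006; A=A[m];f=f[m]
    print('floor plane',s,len(f))
E
python3 - <<'E'
from bask import *
st()
p,d=shot('side','side15')
cv2.imwrite('pics/side15c.png',cv2.resize(p[140:300,160:320,::-1],None,fx=3.7,fy=3.7,interpolation=2))
floor(.45,.025,.085)
# riser
for n in('top','side'):
    p,d=grab_frame(n); c=cloud(n,d,np.ones((420,560),bool))
    q=c[(c[:,0]>.35)&(c[:,0]<.56)&(c[:,1]>-.25)&(c[:,1]<-.05)&(c[:,2]>.052)&(c[:,2]<.068)]; print('riser',n,cv2.minAreaRect(q[:,:2].astype(np.float32)*1000),np.median(q,0))
E
```

```text
t 32.45 pos [0.4501 0.0255 0.2131] yaw -1.464 zaxis [-0.0001 -0.0004 -1.    ] F [ 0.3925 -0.7886 -4.782 ] M [-0.0247  0.1932  0.0042] gap 0.0087 j [-0.9188  0.5258  1.0974  2.2738 -0.7168  0.7468 -0.7776]
floor plane [ 0.0036 -0.0031  0.0917] 714
riser top ((451.5205078125, -153.66940307617188), (147.5456085205078, 148.23687744140625), 5.457457065582275) [ 0.4512 -0.1524  0.0596]
riser side ((450.55792236328125, -154.0435028076172), (151.65179443359375, 155.35641479492188), 6.09003210067749) [ 0.448  -0.1638  0.06  ]
```

View pics/side15c.png

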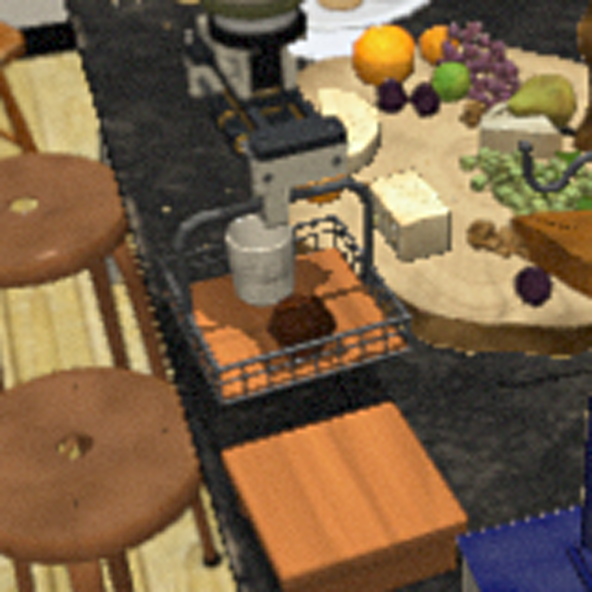

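Emit:
step_arm(
  deltas=[
    {"grip": 1,"slide": [0.005,0.0005,0],"rotation": [0,0,0]},
    {"grip": 1,"slide": [0.012,0.0012,0],"rotation": [0,0,0]},
    {"grip": 1,"slide": [0.02,0.002,0],"rotation": [0,0,0]},
    {"grip": 1,"slide": [0.026,0.0026,0],"rotation": [0,0,0]},
    {"grip": 1,"slide": [0.028,0.0028,0],"rotation": [0,0,0]},
    {"grip": 1,"slide": [0.028,0.0028,0],"rotation": [0,0,0]},
    {"grip": 1,"slide": [0.025,0.0025,0],"rotation": [0,0,0]},
    {"grip": 1,"slide": [0.019,0.002,0],"rotation": [0,0,0]},
    {"grip": 1,"slide": [0.01,0.001,0],"rotation": [0,0,0]},
    {"grip": 1,"slide": [0.0046,0.0006,0],"rotation": [0,0,0]},
  ],
)

```text
time: 33.85
tcp_pos: [0.4508, -0.1538, 0.213]
ee_rot: [0.0, 0.743, -0.669, -0.0]
contact_force: [-0.6, 0.1, -6.3]
finger_gap: 0.0086
```

```bash
python3 - <<'E'
from bask import *
st()
p,d=shot('side','side16')
cv2.imwrite('pics/side16c.png',cv2.resize(p[160:320,160:320,::-1],None,fx=3.7,fy=3.7,interpolation=2))
floor(.451,-.153,.085)
p,d=shot('top','top16')
cv2.imwrite('pics/top16c.png',cv2.resize(p[200:320,240:360,::-1],None,fx=4,fy=4,interpolation=2))
for n in('side','top'):
    d=np.load(f'/tmp/{n}.npy');c=cloud(n,d,np.ones((420,560),bool))
    q=c[(c[:,0]>.34)&(c[:,0]<.57)&(c[:,1]>-.26)&(c[:,1]<-.04)&(c[:,2]>.075)&(c[:,2]<.128)]; print('tray',n,cv2.minAreaRect(q[:,:2].astype(np.float32)*1000))
    b=c[(c[:,0]>.34)&(c[:,0]<.57)&(c[:,1]>-.2)&(c[:,1]<-.1)&(c[:,2]>.19)&(c[:,2]<.222)]; print(len(b),b.min(0),b.max(0))
plan([((.451,-.153,.193),-1.466,9,0)])
E
```

```text
t 33.85 pos [ 0.4508 -0.1538  0.213 ] yaw -1.4652 zaxis [-0.0004 -0.0005 -1.    ] F [-0.5627  0.0713 -6.3236] M [0.0315 0.1457 0.0041] gap 0.0086 j [-0.4759  0.5244  1.0166  2.2209 -0.6762  0.7469 -0.4589]
floor plane [ 0.0051 -0.0161  0.0914] 1027
tray side ((450.5697937011719, -156.32968139648438), (171.1865234375, 172.49099731445312), 6.378931999206543)
211 [ 0.3659 -0.1776  0.19  ] [ 0.5332 -0.1383  0.2213]
tray top ((507.85198974609375, -149.34555053710938), (51.49673080444336, 166.1261444091797), 5.91405725479126)
30 [ 0.5108 -0.1519  0.1905] [ 0.5345 -0.1429  0.2168]
0 slide [-0.0, -0.0, 0.0022] rot [0.0001, -0.0, 0.0001] -> [ 0.451 -0.153  0.211]
1 slide [-0.0, -0.0, 0.0022] rot [0.0001, -0.0, 0.0001] -> [ 0.451 -0.153  0.209]
2 slide [-0.0, -0.0, 0.0022] rot [0.0001, -0.0, 0.0001] -> [ 0.451 -0.153  0.206]
3 slide [-0.0, -0.0, 0.0022] rot [0.0001, -0.0, 0.0001] -> [ 0.451 -0.153  0.204]
4 slide [-0.0, -0.0, 0.0022] rot [0.0001, -0.0, 0.0001] -> [ 0.451 -0.153  0.202]
5 slide [-0.0, -0.0, 0.0022] rot [0.0001, -0.0, 0.0001] -> [ 0.451 -0.153  0.2  ]
6 slide [-0.0, -0.0, 0.0022] rot [0.0001, -0.0, 0.0001] -> [ 0.451 -0.153  0.197]
7 slide [-0.0, -0.0, 0.0022] rot [0.0001, -0.0, 0.0001] -> [ 0.451 -0.153  0.195]
8 slide [-0.0, -0.0, 0.0022] rot [0.0001, -0.0, 0.0001] -> [ 0.451 -0.153  0.193]
```

View pics/side16c.png

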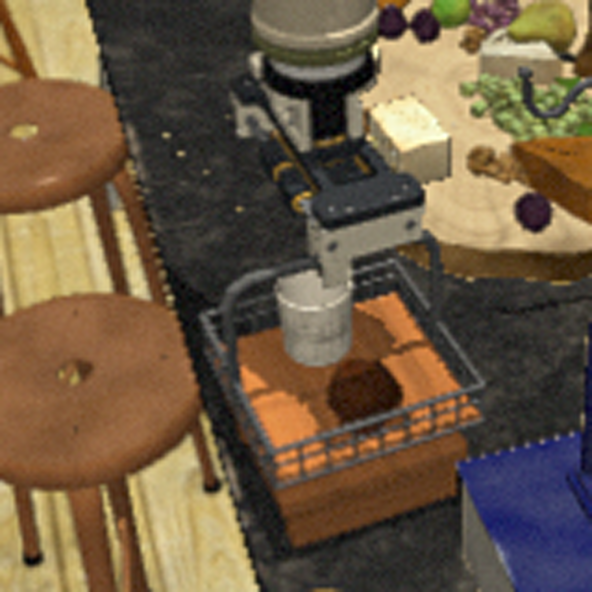

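View pics/top16c.png

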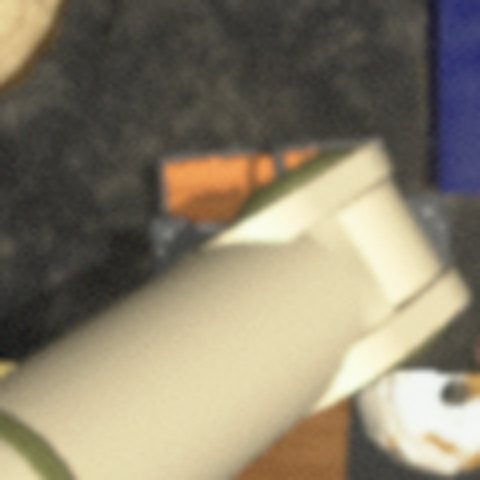

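Emit:
step_arm(
  deltas=[
    {"grip": 1,"slide": [-0.001,0,0.003],"rotation": [0,0,0]},
    {"grip": 1,"slide": [0,0,0.004],"rotation": [0,0,0]},
    {"grip": 1,"slide": [0,0,0.004],"rotation": [0,0,0]},
    {"grip": 1,"slide": [0,0,0.004],"rotation": [0,0,0]},
    {"grip": 1,"slide": [0,0,0.003],"rotation": [0,0,0]},
    {"grip": 1,"slide": [0,0,0.002],"rotation": [0,0,0]},
    {"grip": 1,"slide": [0,0,0.0015],"rotation": [0,0,0]},
    {"grip": 1,"slide": [0,0,0.001],"rotation": [0,0,0]},
    {"grip": 1,"slide": [0,0,0.001],"rotation": [0,0,0]},
    {"grip": 1,"slide": [0,0,0.0005],"rotation": [0,0,0]},
  ],
)

```text
time: 35.2
tcp_pos: [0.451, -0.1521, 0.1891]
ee_rot: [0.0, 0.744, -0.668, 0.0]
contact_force: [0.5, -0.6, -4.0]
finger_gap: 0.0083
```

```bash
python3 - <<'E'
from bask import *
st()
p,d=shot('side','side17')
floor(.451,-.153,.061)
E
```

```text
t 35.2 pos [ 0.451  -0.1521  0.1891] yaw -1.4642 zaxis [-0.0003 -0.0006 -1.    ] F [ 0.5216 -0.6187 -4.0278] M [-0.1911  0.1857  0.0116] gap 0.0083 j [-0.4355  0.553   0.9595  2.2448 -0.7333  0.6968 -0.4134]
floor plane [ 0.0059 -0.0111  0.0674] 1036
```

Nearly touching (about 1 mm). Lower gently on to it.

Emit:
step_arm(
  deltas=[
    {"grip": 1,"slide": [0,0,0.0005],"rotation": [0,0,0]},
    {"grip": 1,"slide": [0,0,0.0005],"rotation": [0,0,0]},
    {"grip": 1,"slide": [0,0,0.0005],"rotation": [0,0,0]},
    {"grip": 1,"slide": [0,0,0.0003],"rotation": [0,0,0]},
    {"grip": 1,"slide": [0,0,0],"rotation": [0,0,0]},
    {"grip": 0.85,"slide": [0,0,0],"rotation": [0,0,0]},
    {"grip": 0.7,"slide": [0,0,0],"rotation": [0,0,0]},
    {"grip": 0.5,"slide": [0,0,0],"rotation": [0,0,0]},
    {"grip": 0.3,"slide": [0,0,0],"rotation": [0,0,0]},
    {"grip": 0.2,"slide": [0,0,0],"rotation": [0,0,0]},
  ],
)

```text
time: 36.5
tcp_pos: [0.451, -0.152, 0.1873]
ee_rot: [0.0, 0.744, -0.668, -0.0]
contact_force: [0.1, -0.9, 0.5]
finger_gap: 0.0491
```

```bash
python3 - <<'E'
from bask import *
st()
p,d=shot('side','side18')
floor(.451,-.153,.061)
cv2.imwrite('pics/side18c.png',cv2.resize(p[160:320,160:320,::-1],None,fx=3.7,fy=3.7,interpolation=2))
E
```

```text
t 36.5 pos [ 0.451  -0.152   0.1873] yaw -1.4642 zaxis [-0.0004 -0.0004 -1.    ] F [ 0.0524 -0.885   0.4566] M [-0.0231  0.1606  0.0328] gap 0.0491 j [-0.4323  0.5552  0.9549  2.2464 -0.7377  0.6933 -0.4099]
floor plane [0.0014 0.0034 0.0663] 1049
```

View pics/side18c.png

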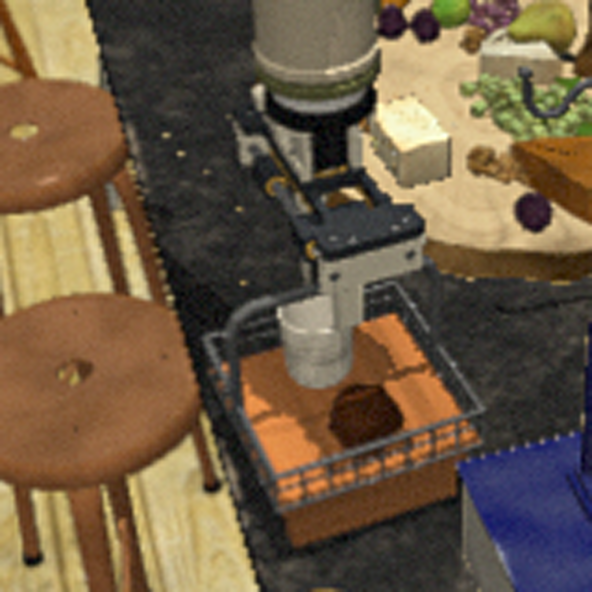

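Flat on the riser. Now rise straight clear.

Emit:
step_arm(
  deltas=[
    {"grip": 0.1,"slide": [0,0,0],"rotation": [0,0,0]},
    {"grip": 0,"slide": [0,0,-0.005],"rotation": [0,0,0]},
    {"grip": 0,"slide": [0,0,-0.015],"rotation": [0,0,0]},
    {"grip": 0,"slide": [0,0,-0.025],"rotation": [0,0,0]},
    {"grip": 0,"slide": [0,0,-0.03],"rotation": [0,0,0]},
    {"grip": 0,"slide": [0,0,-0.03],"rotation": [0,0,0]},
    {"grip": 0,"slide": [0,0,-0.02],"rotation": [0,0,0]},
    {"grip": 0,"slide": [0,0,-0.01],"rotation": [0,0,0]},
    {"grip": 0,"slide": [0,0,0],"rotation": [0,0,0]},
    {"grip": 0,"slide": [0,0,0],"rotation": [0,0,0]},
  ],
)

```text
time: 37.8
tcp_pos: [0.4507, -0.1517, 0.3218]
ee_rot: [0.0, 0.744, -0.668, -0.0]
contact_force: [-0.2, -0.2, -0.2]
finger_gap: 0.0932
```

```bash
python3 - <<'E'
from bask import *
st()
p,d=shot('side','side19')
floor(.451,-.153,.061)
cv2.imwrite('pics/side19c.png',cv2.resize(p[160:400,160:320,::-1],None,fx=2.5,fy=2.5,interpolation=2))
c=cloud('side',d,np.ones((420,560),bool))
q=c[(c[:,0]>.34)&(c[:,0]<.57)&(c[:,1]>-.26)&(c[:,1]<-.04)&(c[:,2]>.075)&(c[:,2]<.104)]; print('tray',cv2.minAreaRect(q[:,:2].astype(np.float32)*1000))
b=c[(c[:,0]>.34)&(c[:,0]<.57)&(c[:,1]>-.2)&(c[:,1]<-.1)&(c[:,2]>.18)&(c[:,2]<.2)]
l=cv2.fitLine(b[:,:2].astype(np.float32),cv2.DIST_HUBER,0,.01,.01).ravel(); print('bar',b.min(0),b.max(0),l,np.arctan2(l[1],l[0]))
E
```

```text
t 37.8 pos [ 0.4507 -0.1517  0.3218] yaw -1.4641 zaxis [-0.0011 -0.0001 -1.    ] F [-0.2288 -0.1897 -0.2483] M [-0.0157  0.146  -0.0528] gap 0.0932 j [-0.6723  0.3861  1.2234  2.0918 -0.4454  0.9622 -0.6715]
floor plane [0.0038 0.0041 0.0663] 1052
tray ((450.6693115234375, -154.99966430664062), (171.87088012695312, 172.13858032226562), 6.201233863830566)
bar [ 0.3739 -0.1685  0.1802] [ 0.5303 -0.1431  0.193 ] [ 0.9939  0.1106  0.4497 -0.1575] 0.110817514
```

View pics/side19c.png

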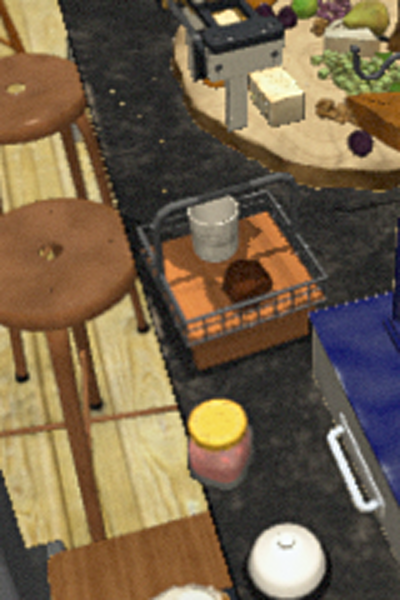

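```bash
python3 -c "
from workcell import *
print(hand_in())"
```

```text
the job is handed in; nothing more can be done
None
```

The job is done and handed in at 37.8 s of the 72 s allowed; no verdict was reported.

- **Off the hook:** I gripped the handle bar just beside the hook and lifted it about 56 mm. It went out towards the robot with no sign of dragging in the wrist force.
- **On the counter:** The empty basket stood level on the bare counter and was let go before I loaded it. The muffin went on one side of the handle and the cup on the other.
- **On the riser:** I took the basket by the middle of the handle, carried it level and set it down slowly.

**Last checks (side camera, gripper open and raised clear):**
- The tray's middle measured (0.451, -0.155) m against (0.451, -0.154) m for the riser.
- The basket's yaw is about 0.11 rad and the riser's about 0.10 rad.
- The floor is level, with the underside at about 0.060 m.
- The muffin and cup are inside, and the wrist force is near zero.
- The jam jar and the bell look untouched; I did not measure them again.

**What deviated:** The wrist joint reached its limit while I was picking up the muffin, so I gripped it about 11 mm higher than planned. It held, and I set it down normally. Otherwise the checks agreed to within a few millimetres.

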